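# Hang up the parts basket and hover the car body over its stand

### The arm

A 6-joint arm with a two-finger parallel gripper is mounted at the origin on the work surface. World frame = base frame: x ahead of the robot, y to its left, z up, the work surface at z = 0. Lengths are in m, angles in rad, forces in N, time in s.
With the tool pointing down it reaches from about 0.275 to 0.75 m from the base axis. Payload 10.2 kg.
Tool frame: the origin (TCP) lies at the very end of the fingers, on their centre line; the grasp point (between the pads) lies 19 mm behind it; x points along the fingers, z is the direction in which the jaws open and shut, and the axes are right-handed (so a half turn about x gives the same grasp; the last joint's range is limited). The gripper opens to 88 mm and grips with 3 to 60 N. Pads are 18 mm wide; open, the fingers measure 123 mm over their backs; the gripper's body (75 mm by 187 mm) begins 45 mm behind the grasp point.
Start: joints at [-1.485, 0.313, 1.498, -0, 1.331, -0.223], TCP at [0.16, -0.5, 0.2] pointing down, gripper open.
Joint ranges: [-2.94, 2.94], [-0.97, 2.17], [0.19, 2.56], [-1.23, 4.37], [0.02, 3.11], [-2.88, 2.88]. Speed limits (rad/s): [2.39, 2.39, 3.01, 3.14, 3.14, 3.14].

### API

Orientations are given as a rotation vector (axis times angle).
In Python, from rig import robot gives the robot as it stands. The module is installed in compiled form; this text tells all that it offers.
- The arm moves only by the tool apply_moves, never from a script. Its argument "increments" is a list of rows, each a list of 7 numbers: the shift along the world's x, y, z in m, then the turn, a rotation vector about the world's x, y, z in degrees, then the opening, from 0 (shut) to 1 (fully open). A call has 1 to 10 rows; each row shifts and turns the commanded pose from where the row before left it; what a row does not reach is not made up. A row lasts 1/12 s, in which the tool goes at most 41.7 mm and 7.16 degrees, less where a joint would pass 70% of its speed; a pose out of reach is approached as far as the arm can. A call is refused whole if a number of a shift passes 0.0417 or a number of a turn 7.16, either way. A call with a gripper value outside its range is refused whole. The fingers move at their own pace and stop on an object; "force" is the grip in N (left out, the last holds). Time passes only in rows, so rows that do not move let the fingers close. It gives the time, the measured TCP pose, the force and the opening at its end, in the units of the state.
- robot.sense(): the state, without advancing time (a new reading comes with each control period).
- robot.snapshot(name): name is "scene" or "top"; returns a dict with "image" (384x512x3 uint8, red, green, blue), "fx", "fy", "cx", "cy" (pixels), "world_to_cam" (4x4, takes a point from world to camera coordinates). Camera axes: x right, y down, z forward; pixel columns grow to the right and rows downward; lengths in m; the calibration is good to about 2 mm. A picture is of the moment at which its call begins. There is no depth.
- robot.sign_off(): hands the job in, once; it reports no verdict.
The state is a dict: "time": time; "joint_pos": joint angles; "joint_velocities": joint speeds; "joint_torque": joint torques, N m; "tool_pos": TCP position; "tcp_rot": TCP orientation; "force": force on the tool from outside, world axes, zero at the start; "wrist_torque": the same for the moment, N m; "width": finger opening in m.
Only numpy, scipy, OpenCV 4.12 (cv2) and the standard library are available. Lean on these libraries where they do the work, as an engineer would, in place of code of your own. Each camera call takes 0.05 s, during which the arm holds its last target.

### The job

Clear the body stand by hanging the parts basket by its handle in the dip of the hook, upright and let go. Then carry the red car body over the top of the paint-jar rack and finish still holding it steady, level and centred about 15 mm above the stand's two pads, lined up with them and its nose at the orange pad. The pads are tacky, so never let the body touch the stand, do not put it down or let go, do not bump the rack, and leave the other things where they are.

Things in the scene. Friction and masses are not known exactly. Their poses are not given: they have to be found in the camera images.
- basket: open blue basket, 0.14 kg, holding four black wheels fixed to it. Tray 56 (x) x 90 (y) x 42 mm high; origin: centre of underside, z up. Rigid steel bail of 10 mm round bar over the tray's middle: top bar along y, 104 mm long, axis 125 mm above the origin; legs down to the tray's ends. Window under the bar 78 mm high. Starts on the stand's base plate between the pads
- basket_bar (a point): the middle of the basket's top bar, on the bar's axis: 125 mm above the basket's origin; same axes as the basket (the bar runs along y)
- hook: fixed black stand: base 130 x 90 x 12 mm, post 16 mm thick, 202 mm high at its origin (on the work surface, z up). From its top a brass arm of 8 mm round bar points to its -x, at y = 0: axis at 200 mm height to x = -48 mm, then a dip at 188 mm from x = -64 to -86 mm, then up to the free end at x = -108 mm, 212 mm
- hook_seat (a point): the middle of the hook's dip, on the top surface of the arm: x = -75 mm, z = 192 mm from the hook's origin; same axes as the hook, whose free end points to -x. A hung bar of 5 mm radius has its axis 5 mm above this point and lies across the arm (along the hook's y)
- hook_end (a point): centre of the hook's rounded free end (radius 4 mm), 33 mm towards the hook's -x from the dip; its highest point is 24 mm above the dip's surface
- red_body: red hard-plastic car body, white stripes, 150 (x, nose at +x) x 66 x 52 mm high, open below, 0.09 kg. Origin: centre of the plane of its lower edges, z up. Deck 22 mm up; on it the cabin, a rigid block with upright sides, 40 mm wide (y), 70 mm long, centred at x = -10 mm, roof at 52 mm (slanted windows are only looks). Stands right of the rack; may have swapped places with the purple one
- red_body_nose (a point): middle of the red body's nose: x = +75 mm, z = 11 mm from its origin
- stand: fixed body stand: aluminium base plate 190 (x) x 110 (y) x 12 mm, on which two short posts carry two padded crossbars, each 14 (x) x 74 (y) x 12 mm, centred at x = +50 mm (orange) and x = -50 mm (black), their flat tops at z = 50 mm. Origin at the centre of the plate's underside on the work surface, x from the black pad to the orange pad, z up
- stand_top (a point): point midway between the two pads at the height of their tops (50 mm above the stand's origin); same axes as the stand
- rack: fixed dark wooden rack holding a row of five lidded paint jars (all one fixed piece), 250 (x, the row) x 56 (y) mm, jar lids' tops at 92 mm; origin at the centre of its underside, on the work surface, z up. It stands between the stand and the car bodies
- purple_body: purple car body with yellow stripes, same shape and size as the red one, origin likewise; stays where it is
- oil_bottle: yellow bottle with blue cap, 52 mm diameter, 150 mm high, standing; origin at the centre of its underside; stays where it is
- paint_jar: loose orange paint jar with white lid, 40 mm diameter, 55 mm high, standing; origin at the centre of its underside; stays where it is

How it is judged:
By the outcome, as a careful person would: the job done as asked, in the order asked, and still so for the second after the job is handed in, while the arm keeps its last pose, push and grip.
It also fails if it takes over 61 s, if anything falls off the work surface, if the arm or the gripper's body presses on something with over 40 N, if the wrist force passes 120 N, or if a joint passes its speed limit or range.

## Working session

There is one attempt and no reset: what is moved stays moved. The work goes in short steps, Python scripts to look and compute and a tool call to move; the robot and the scene stay as the last step left them, time stands still between calls to the robot, and variables do not carry over. Pictures are saved under pics/ and viewed, and the job is handed in when it is done.

Besides the shell and the picture viewer there is one more tool, called after ">>>" as a command line: name --pt "numbers of a row" for each row, then --argument value for the rest. apply_moves: Moves the arm, as the interface text tells. Its arguments: {"type":"object","properties":{"increments":{"type":"array"},"force":{"type":"number"}},"required":["increments"]}

```bash
mkdir -p pics; python3 - <<'E'
from rig import robot
import cv2,numpy as np,pickle
for n in("scene","top"):
    s=robot.snapshot(n); pickle.dump(s,open(f"{n}0.pkl","wb"))
    cv2.imwrite(f"pics/{n}0.png",cv2.resize(s["image"][:,:,::-1],(800,600),interpolation=cv2.INTER_CUBIC))
    print(n,s["fx"],s["fy"],s["cx"],s["cy"]);print(np.round(s["world_to_cam"],4))
print(robot.sense())
E
```

```text
scene 349.13259587491586 349.13259587491586 258.6283197781744 193.15441262162093
[[ 0.3154  0.9489  0.0103 -0.1482]
 [ 0.5617 -0.1779 -0.808  -0.2173]
 [-0.7648  0.2607 -0.5891  1.68  ]
 [ 0.      0.      0.      1.    ]]
top 469.5239222670835 469.5239222670835 250.49280460512398 190.29674729223123
[[-0.024  -0.9997  0.0063 -0.0146]
 [-0.9922  0.023  -0.1229  0.6129]
 [ 0.1227 -0.0092 -0.9924  1.4973]
 [ 0.      0.      0.      1.    ]]
{'time': 0.1, 'joint_pos': array([-1.48540216e+00,  3.13384256e-01,  1.49833080e+00, -3.02091025e-05,
        1.33098839e+00, -2.23353454e-01]), 'joint_velocities': array([ 0.00265448, -0.00066563, -0.00118118,  0.0022249 ,  0.00018904,
       -0.00152864]), 'joint_torque': array([ 1.83357515e-03, -4.02817690e+01, -2.52647352e+01,  6.95416611e-02,
        3.42354854e-02, -4.49148524e-05]), 'tool_pos': array([ 0.15951092, -0.49991668,  0.19903474]), 'tcp_rot': array([ 0.97959745,  1.340361  , -0.97823942]), 'force': array([ 0.119519  ,  0.69275937, -0.43251414]), 'wrist_torque': array([-0.00456297, -0.00837425, -0.00097203]), 'width': 0.08782893464710687}
```

View pics/scene0.png

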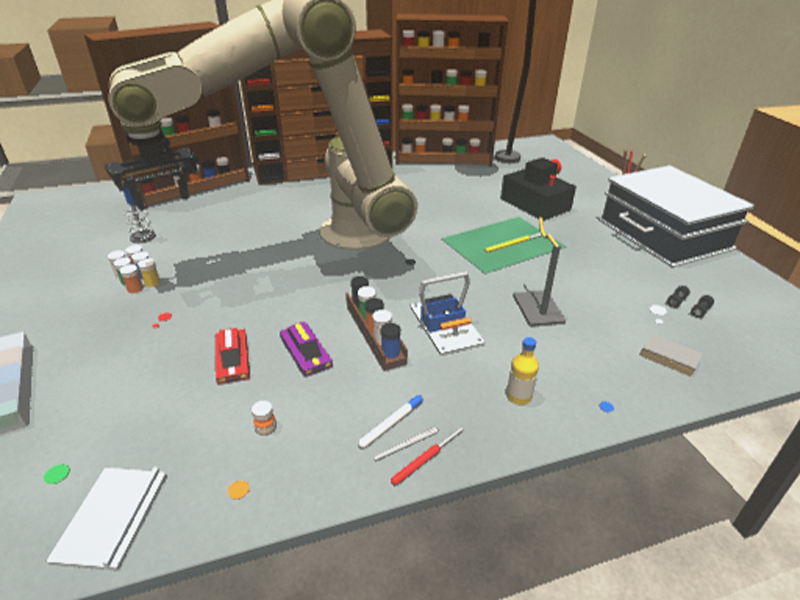

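View pics/top0.png

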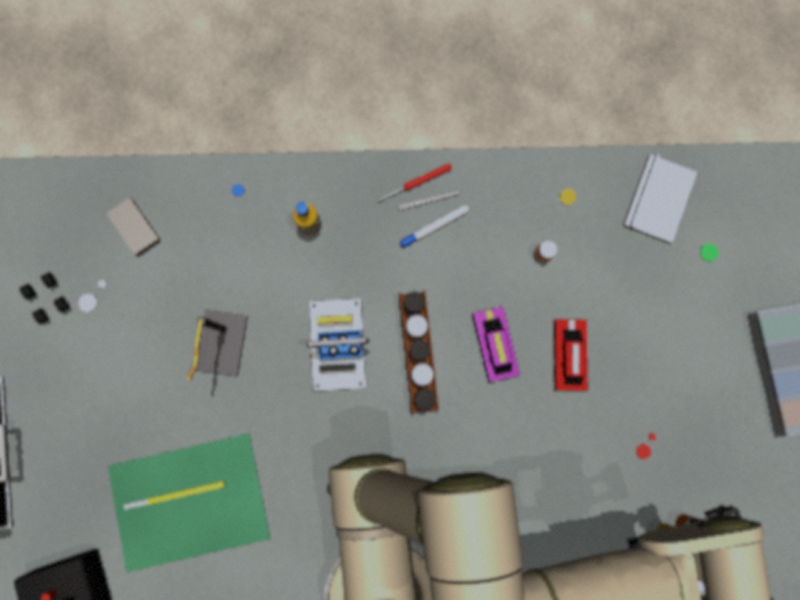

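```bash
cat > h.py <<'E'
import numpy as np,cv2,pickle
def load(n): return pickle.load(open(n+".pkl","rb"))
def ray(s,u,v):
    W=s["world_to_cam"];R=W[:3,:3];c=-R.T@W[:3,3]
    d=R.T@np.array([(u-s["cx"])/s["fx"],(v-s["cy"])/s["fy"],1]);return c,d/np.linalg.norm(d)
def plane(s,u,v,z):
    c,d=ray(s,u,v);return c+d*(z-c[2])/d[2]
def tri(s1,p1,s2,p2):
    c1,d1=ray(s1,*p1);c2,d2=ray(s2,*p2)
    A=np.stack([d1,-d2],1);t=np.linalg.lstsq(A,c2-c1,rcond=None)[0]
    a=c1+t[0]*d1;b=c2+t[1]*d2;return (a+b)/2,np.linalg.norm(a-b)
def proj(s,P):
    W=s["world_to_cam"];q=W[:3,:3]@np.asarray(P,float)+W[:3,3];return s["fx"]*q[0]/q[2]+s["cx"],s["fy"]*q[1]/q[2]+s["cy"]
def crop(s,name,u0,v0,w,h,k):
    cv2.imwrite("pics/"+name,cv2.resize(s["image"][v0:v0+h,u0:u0+w,::-1],None,fx=k,fy=k,interpolation=cv2.INTER_NEAREST))
E
python3 - <<'E'
from h import *
for n in("scene","top"):
    s=load(n+"0");W=s["world_to_cam"];print(n,-W[:3,:3].T@W[:3,3])
s=load("top0");crop(s,"t_a.png",110,180,130,80,6);crop(s,"t_b.png",240,180,145,90,5)
s=load("scene0");crop(s,"s_a.png",255,130,120,100,6);crop(s,"s_b.png",130,170,140,80,5)
E
```

```text
scene [ 1.45368368 -0.33592912  0.81575303]
top [ 0.4240449  -0.01501122  1.5613615 ]
```

View pics/t_a.png

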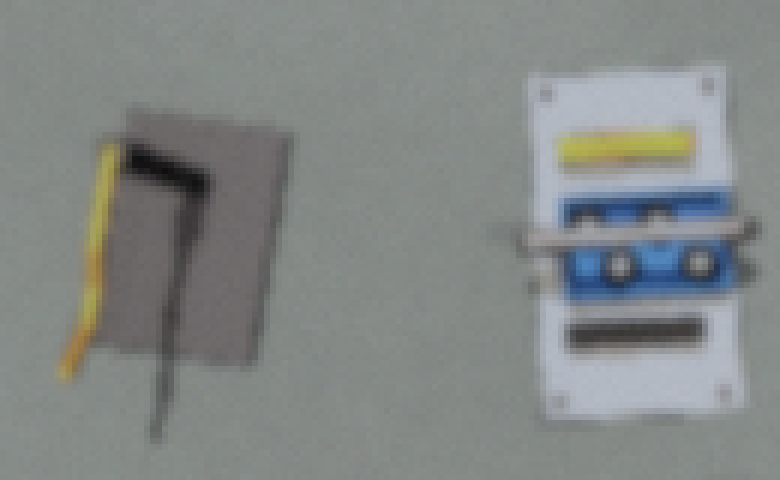

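View pics/s_a.png

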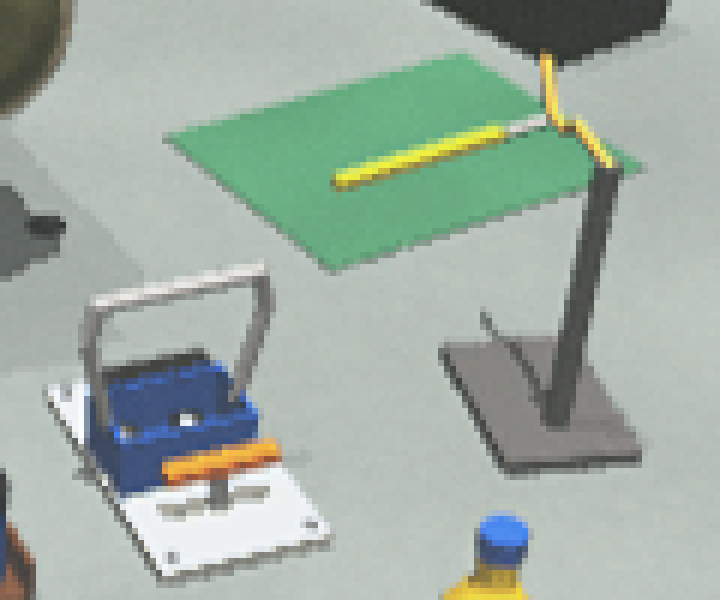

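View pics/t_b.png

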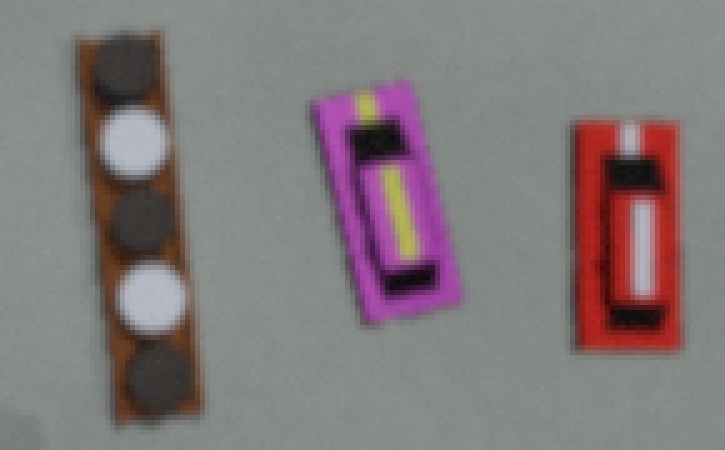

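View pics/s_b.png

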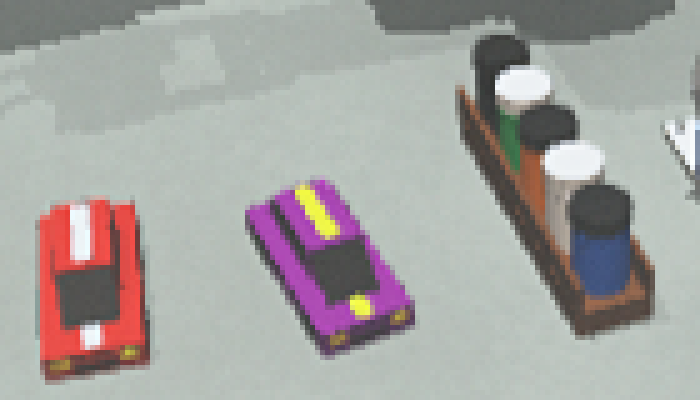

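```bash
cat > meas.py <<'E'
from h import *
def mask_rect(m,name):
    m=m.astype(np.uint8)
    n,l,st,c=cv2.connectedComponentsWithStats(m,connectivity=8)
    i=1+np.argmax(st[1:,4]);pts=np.argwhere(l==i)[:,::-1].astype(np.float32)
    return pts
def fitrect(s,pts,z,name):
    P=np.array([plane(s,u,v,z)[:2] for u,v in pts])
    h=cv2.convexHull(P.astype(np.float32)*1000)
    r=cv2.minAreaRect(h);b=cv2.boxPoints(r)
    e=[b[1]-b[0],b[2]-b[1]];L=max(e,key=np.linalg.norm)
    a=np.degrees(np.arctan2(L[1],L[0]))
    a=(a+90)%180-90
    print(name,"centre",np.round(r[0],1),"size",np.round(r[1],1),"long axis ang",round(a,2),"n",len(pts))
    return r,a
if __name__=="__main__":
    s=load("top0");im=s["image"].astype(int);R,G,B=im[...,0],im[...,1],im[...,2]
    roi=lambda u0,u1,v0,v1:(lambda m:(m.__setitem__((slice(v0,v1),slice(u0,u1)),True),m)[1])(np.zeros(R.shape,bool))
    a=roi(190,245,180,260)
    white=a&(R>165)&(G>165)&(B>165)
    n=mask_rect(white|(a&((R-B>60)|(B-R>40))),"")
    pl=np.argwhere(white)[:,::-1]; fitrect(s,pl,.012,"stand plate")
    for nm,m,z in(("orange pad",a&(R>150)&(B<130),.050),("black pad",roi(200,232,230,240)&(R<95),.050),("tray blue",a&(B-R>40),.054)):
        fitrect(s,np.argwhere(m)[:,::-1],z,nm)
    fitrect(s,np.argwhere(roi(340,390,190,260)&(R-G>70))[:,::-1],.022,"red all@deck")
    fitrect(s,np.argwhere(roi(290,345,190,260)&(R-G>50)&(B-G>50))[:,::-1],.022,"purple all@deck")
    k=roi(247,290,180,275)
    fitrect(s,np.argwhere(k&(R-B>40))[:,::-1],.02,"rack wood")
    fitrect(s,np.argwhere(roi(110,165,195,250)&(abs(R-G)<25)&(R<125)&(R>B-5)&(R-G>5))[:,::-1],.012,"hook base")
    for nm,m in (("arm",roi(110,140,195,250)&(R-B>50)),):
        p=np.argwhere(m)[:,::-1];print(nm,p[np.argmin(p[:,1])],p[np.argmax(p[:,1])])
        for v in range(p[:,1].min(),p[:,1].max()+1):print(v,round(p[p[:,1]==v,0].mean(),1),end="; ")
E
python3 meas.py
python3 - <<'E'
from h import *
t=load("top0");s=load("scene0")
T=lambda x,y:(110+x/6-.5,180+y/6-.5); S=lambda x,y:(255+x/6-.5,130+y/6-.5)
T2=lambda x,y:(240+x/5-.5,180+y/5-.5); S2=lambda x,y:(130+x/5-.5,170+y/5-.5)
for n,a,b in (("hook tip",T(67,376),S(546,58)),("arm at post",T(110,150),S(608,165)),("dip/up bend",T(92,328),S(557,122)),
  ("dip/start",T(96,285),S(577,124)),("bar R(-y... )",T(736,228),S(93,304)),("bar L",T(527,243),S(263,267)),
  ("jar near lid",T2(126,66),S2(600,207)),("jar far lid",T2(160,376),S2(501,52)), ("plate corner",T(528,75),S(328,542)),("post base/tops hook base corner",T(292,133),S(507,470))):
    p,e=tri(t,a,s,b);print(n,np.round(p*1000,1),round(e*1000,1))
E
```

```text
stand plate centre [520.8  88.7] size [185.  107.2] long axis ang 2.0 n 710
orange pad centre [567.4  90. ] size [71.  16.2] long axis ang 88.66 n 97
black pad centre [469.3  86.6] size [ 9.8 67.5] long axis ang -88.01 n 68
tray blue centre [516.4  79.4] size [56.4 90.9] long axis ang -87.52 n 307
red all@deck centre [ 485.7 -401.4] size [ 65.9 147.4] long axis ang -3.24 n 631
purple all@deck centre [ 511.5 -245.4] size [147.2  64.7] long axis ang 11.59 n 603
rack wood centre [499.1 -82.2] size [243.8  53.3] long axis ang 4.85 n 285
hook base centre [526.6 336.2] size [ 86.2 124.6] long axis ang -8.29 n 194
arm [127 205] [120 242]
205 127.5; 206 127.5; 207 128.0; 208 127.5; 209 127.5; 210 127.0; 211 127.0; 212 127.0; 213 126.5; 214 126.5; 215 126.5; 216 126.0; 217 126.0; 218 126.0; 219 126.0; 220 125.5; 221 125.0; 222 125.0; 223 125.0; 224 125.0; 225 125.0; 226 125.0; 227 125.0; 228 125.0; 229 125.0; 230 125.0; 231 125.0; 232 124.5; 233 124.0; 234 124.0; 235 124.0; 236 123.0; 237 122.5; 238 122.0; 239 122.0; 240 121.0; 241 121.0; 242 120.5; hook tip [450.2 344.8 216.6] 0.5
arm at post [558.  327.6 203.4] 2.8
dip/up bend [474.4 342.8 184.6] 2.2
dip/start [495.6 340.2 194.6] 6.1
bar R(-y... ) [517.2  26.9 140.5] 5.1
bar L [512.5 133.7 142.2] 1.8
jar near lid [597.  -74.   90.1] 1.7
jar far lid [402.6 -90.2  91.7] 2.7
plate corner [613.4 144.7   8.2] 5.3
post base/tops hook base corner [584.9 277.4   9.1] 0.8
```

```bash
cat > m2.py <<'E'
from h import *
from scipy.spatial.transform import Rotation as Ro
t=load("top0");s=load("scene0")
im=t["image"].astype(int);R,G,B=im[...,0],im[...,1],im[...,2]
# arm line
m=np.zeros(R.shape,bool);m[195:250,110:140]=True;m&=(R-B>50)
p=np.argwhere(m)[:,::-1].astype(float)
st=p[(p[:,1]<220)];P=np.array([plane(t,u,v,.2) for u,v in st])[:,:2]
d=cv2.fitLine(P.astype(np.float32),cv2.DIST_L2,0,1e-4,1e-4).ravel();print("arm straight",np.degrees(np.arctan2(d[1],d[0]))%180,d[2:]*1000)
e=p[p[:,1]>=240].mean(0);print("tip",e,plane(t,*e,.212)*1000)
f=p[p[:,1]<=206].mean(0);print("post end",f,plane(t,*f,.2)*1000)
# red: fill hull & PCA
for nm,u0,u1,c in(("red",340,390,(R-G>70)),("purple",290,345,(R-G>50)&(B-G>50))):
    m=np.zeros(R.shape,np.uint8);m[190:262,u0:u1]=c[190:262,u0:u1]
    cs,_=cv2.findContours(m,cv2.RETR_EXTERNAL,cv2.CHAIN_APPROX_NONE);c=max(cs,key=cv2.contourArea)
    h=cv2.convexHull(c);f=np.zeros_like(m);cv2.fillPoly(f,[h],1)
    P=np.array([plane(t,u,v,.022)[:2] for v,u in np.argwhere(f)])*1000
    mu=P.mean(0);w,v=np.linalg.eigh(np.cov((P-mu).T));a=v[:,1];a=a*np.sign(a[0]);print(nm,mu,np.degrees(np.arctan2(a[1],a[0])),np.sqrt(12*w))
# stand edges fitted
m=np.zeros(R.shape,np.uint8);m[188:252,195:240]=((R>150)&(G>150)&(B>150))[188:252,195:240]
for nm,rows in(("top",range(194,208)),("bot",range(236,246))):
  pass
L=[];Rr=[]
for v in list(range(195,210))+list(range(238,246)):
    u=np.where(m[v])[0];L.append(plane(t,u.min()-.5,v,.012));Rr.append(plane(t,u.max()+.5,v,.012))
for nm,Q in(("L",L),("R",Rr)):
    Q=np.array(Q);k=np.polyfit(Q[:,0],Q[:,1],1);print("plate edge",nm,np.degrees(np.arctan(k[0])),(np.polyval(k,.52))*1000)
print("tool axes\n",np.round(Ro.from_rotvec([0.97959745,1.340361,-0.97823942]).as_matrix(),3))
E
python3 m2.py
python3 - <<'E'
from h import *
s=load("scene0");im=s["image"].astype(int);R,G,B=im[...,0],im[...,1],im[...,2]
import numpy as np
def pp(nm,x,y,z):print(nm,np.round(plane(s,130+x/5-.5,170+y/5-.5,z)*1000,1))
pp("red nose L deck? left",41,362,.022);pp("red nose right",148,345,.022);pp("rear left",41,212,.022);pp("rear right roofR",135,203,.022)
def pq(nm,x,y,z):print(nm,np.round(plane(s,255+x/6-.5,130+y/6-.5,z)*1000,1))
pq("plate front L",160,574,.012);pq("plate front R",328,536,.012);pq("plate rear L",47,388,.012)
pq("orange pad front-left top",163,464,.05);pq("orange front-right",282,447,.05)
E
```

```text
arm straight 171.95444 [536.19604 332.6217 ]
tip [120.875 240.875] [454.07836118 345.72256526 212.        ]
post end [127.5 205.5] [556.13287101 330.72973278 200.        ]
red [ 485.9758785  -401.91960445] -2.401023922095082 [ 67.50379221 147.35983694]
purple [ 510.97618439 -245.2465408 ] 11.577798038472148 [ 66.82459842 148.3210419 ]
plate edge L 2.0119627805831635 143.7709603080304
plate edge R 2.349482134059322 34.06143629845122
tool axes
 [[-0.     0.953  0.304]
 [ 0.001  0.304 -0.953]
 [-1.     0.    -0.001]]
red nose L deck? left [ 558.6 -440.4   22. ]
red nose right [ 563.4 -373.4   22. ]
rear left [ 400.6 -432.7   22. ]
rear right roofR [ 410.5 -368.    22. ]
plate front L [613.1  34.8  12. ]
plate front R [611.7 142.2  12. ]
plate rear L [421.   31.3  12. ]
orange pad front-left top [562.1  54.7  50. ]
orange front-right [568.4 128.4  50. ]
```

>>> apply_moves --pt "0.0198 0.0305 0 0 0 4.16 1" --pt "0.0198 0.0305 0 0 0 4.16 1" --pt "0.0198 0.0305 0 0 0 4.16 1" --pt "0.0198 0.0305 0 0 0 4.16 1" --pt "0.0198 0.0305 0 0 0 4.16 1" --pt "0.0198 0.0305 0 0 0 4.16 1" --pt "0.0198 0.0305 0 0 0 4.16 1" --pt "0.0198 0.0305 0 0 0 4.16 1" --pt "0.0198 0.0305 0 0 0 4.16 1" --pt "0.0198 0.0305 0 0 0 4.16 1"

```text
time: 0.93
tool_pos: [0.358, -0.1934, 0.1995]
tcp_rot: [0.417, 1.53, -0.417]
force: [-0.9, -0.8, -0.3]
width: 0.0879
```

>>> apply_moves --pt "0.0198 0.0305 0 0 0 4.16 1" --pt "0.0198 0.0305 0 0 0 4.16 1" --pt "0.0198 0.0305 0 0 0 4.16 1" --pt "0.0198 0.0305 0 0 0 4.16 1" --pt "0.0198 0.0305 0 0 0 4.16 1" --pt "0.0198 0.0305 0 0 0 4.16 1" --pt "0.0198 0.0305 0 0 0 4.16 1" --pt "0.0198 0.0305 0 0 0 4.16 1" --pt "0 0 0 0 0 0 1" --pt "0 0 0 0 0 0 1"

```text
time: 1.77
tool_pos: [0.516, 0.05, 0.1988]
tcp_rot: [-0.037, 1.572, 0.037]
force: [0.1, -0.3, 0.8]
width: 0.0882
```

```bash
cat > st.py <<'E'
from rig import robot
from scipy.spatial.transform import Rotation as Ro
import numpy as np
s=robot.sense();M=Ro.from_rotvec(s["tcp_rot"]).as_matrix()
print(round(s["time"],2),"pos",np.round(s["tool_pos"]*1000,1),"jaw ang",round(np.degrees(np.arctan2(M[1,2],M[0,2])),2),"x axis",np.round(M[:,0],4),"zz",round(M[2,2],4),"j",np.round(s["joint_pos"],2),"F",np.round(s["force"],1),"T",np.round(s["wrist_torque"],2),"w",round(s["width"]*1000,1))
E
python3 st.py
```

```text
1.77 pos [516.   50.  198.8] jaw ang 2.71 x axis [-1.3e-03  1.0e-04 -1.0e+00] zz -0.0013 j [-0.13  0.3   1.52 -0.    1.33 -0.18] F [ 0.1 -0.3  0.8] T [-0.06 -0.09  0.04] w 88.2
```

>>> apply_moves --pt "0 0 -0.02 0 0 0 1" --pt "0 0 -0.02 0 0 0 1" --pt "0 0 -0.02 0 0 0 1" --pt "0 0 -0.015 0 0 0 1" --pt "0 0 -0.006 0 0 0 1" --pt "0 0 0 0 0 0 1"

```text
time: 2.27
tool_pos: [0.515, 0.048, 0.1175]
tcp_rot: [-0.034, 1.573, 0.034]
force: [0.2, 0.5, 0.5]
width: 0.0883
```

```bash
python3 st.py; python3 - <<'E'
from rig import robot
from h import *
t=robot.snapshot("top");s=robot.snapshot("scene")
pickle.dump(t,open("top1.pkl","wb"));pickle.dump(s,open("scene1.pkl","wb"))
a=t["image"][180:260,170:260,::-1];b=s["image"][130:225,240:330,::-1]
cv2.imwrite("pics/g1.png",np.hstack([cv2.resize(a,(400,356),interpolation=0),cv2.resize(b,(400,356),interpolation=0)]))
E
```

```text
2.27 pos [515.   48.  117.5] jaw ang 2.47 x axis [-2.5e-03  2.0e-04 -1.0e+00] zz -0.0025 j [-0.13  0.38  1.63 -0.    1.13 -0.18] F [0.2 0.5 0.5] T [-0.04 -0.1   0.06] w 88.3
```

View pics/g1.png

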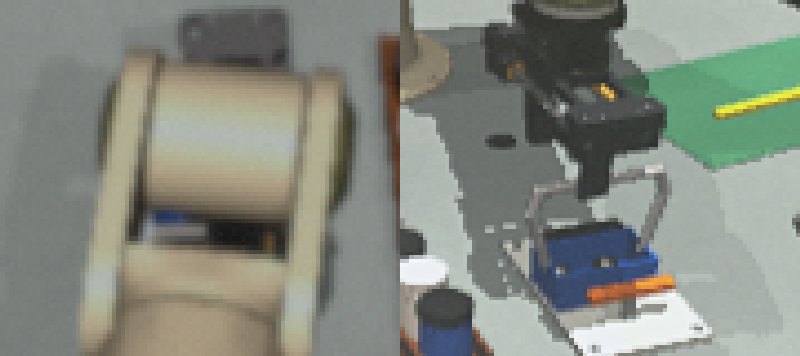

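>>> apply_moves --pt "0 0 0 0 0 0 0" --pt "0 0 0 0 0 0 0" --pt "0 0 0 0 0 0 0" --pt "0 0 0 0 0 0 0" --pt "0 0 0 0 0 0 0" --pt "0 0 0 0 0 0 0" --pt "0 0 0 0 0 0 0" --pt "0 0 0 0 0 0 0" --force 60

```text
time: 3.03
tool_pos: [0.5159, 0.0489, 0.1185]
tcp_rot: [-0.035, 1.571, 0.035]
force: [1.0, 0.4, 0.4]
width: 0.0372
```

```bash
python3 st.py
```

```text
3.03 pos [515.9  48.9 118.5] jaw ang 2.57 x axis [-0.  0. -1.] zz -0.0 j [-0.13  0.38  1.63 -0.    1.13 -0.18] F [1.  0.4 0.4] T [-0.03 -0.15  0.02] w 37.2
```

>>> apply_moves --pt "0 0 0 0 0 0 0" --pt "0 0 0 0 0 0 0" --pt "0 0 0 0 0 0 0" --pt "0 0 0 0 0 0 0" --pt "0 0 0 0 0 0 0" --pt "0 0 0 0 0 0 0" --pt "0 0 0 0 0 0 0" --pt "0 0 0 0 0 0 0"

```text
time: 3.7
tool_pos: [0.5159, 0.0488, 0.1185]
tcp_rot: [-0.035, 1.571, 0.035]
force: [-0.6, 0.8, 0.1]
width: 0.0006
```

```bash
python3 st.py
```

```text
3.7 pos [515.9  48.8 118.5] jaw ang 2.57 x axis [-0.  0. -1.] zz -0.0 j [-0.13  0.38  1.63  0.    1.13 -0.18] F [-0.6  0.8  0.1] T [-0.02 -0.07 -0.04] w 0.6
```

```bash
cat > look.py <<'E'
import sys
from rig import robot
from h import *
k=sys.argv[1];L=list(map(int,sys.argv[2:10]))
t=robot.snapshot("top");s=robot.snapshot("scene")
pickle.dump(t,open(f"top{k}.pkl","wb"));pickle.dump(s,open(f"scene{k}.pkl","wb"))
def c(s,u,v,w,h,W=400):return cv2.resize(s["image"][v:v+h,u:u+w,::-1],(W,int(W*h/w)),interpolation=0)
a=c(t,*L[:4]);b=c(s,*L[4:])
H=max(len(a),len(b));f=lambda q:np.pad(q,((0,H-len(q)),(0,0),(0,0)))
cv2.imwrite(f"pics/g{k}.png",np.hstack([f(a),f(b)]))
E
python3 look.py 2 170 180 90 80 255 120 85 100
```

```text
(no output)
```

View pics/g2.png

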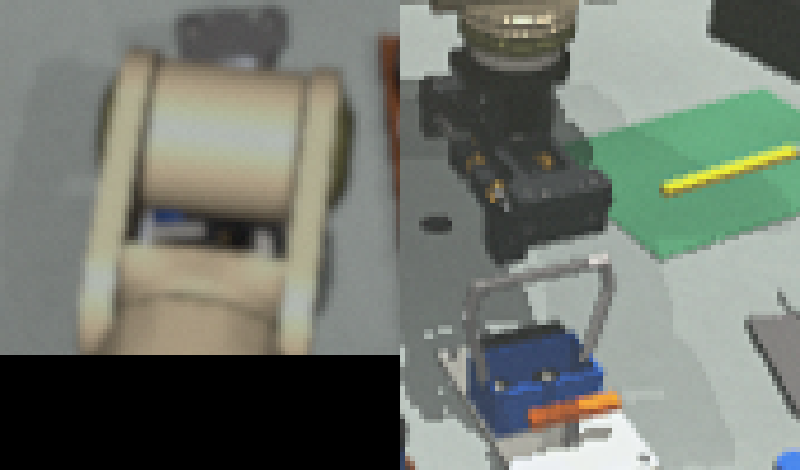

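```bash
python3 - <<'E'
from h import *
s=load("scene2")
f=lambda P:tuple(np.round(((proj(s,P)[0]-255+.5)*400/85+400,(proj(s,P)[1]-120+.5)*400/85)))
p=(.516,.049)
for z in(.118,.137,.16,.18):print(z,f((*p,z)))
print("bar ends",f((.517,.028,.137)),f((.5125,.132,.137)))
t=load("top2");print(proj(t,(*p,.118)))
im=s["image"];s0=load("scene0")
c=lambda s:cv2.resize(s["image"][170:215,260:310,::-1],(400,360),interpolation=0)
cv2.imwrite("pics/cmp.png",np.hstack([c(s0),c(s)]))
E
```

```text
0.118 (np.float64(503.0), np.float64(305.0))
0.137 (np.float64(504.0), np.float64(283.0))
0.16 (np.float64(505.0), np.float64(257.0))
0.18 (np.float64(506.0), np.float64(234.0))
bar ends (np.float64(478.0), np.float64(289.0)) (np.float64(605.0), np.float64(263.0))
(np.float64(226.01739172187195), np.float64(218.7887533039181))
```

View pics/cmp.png

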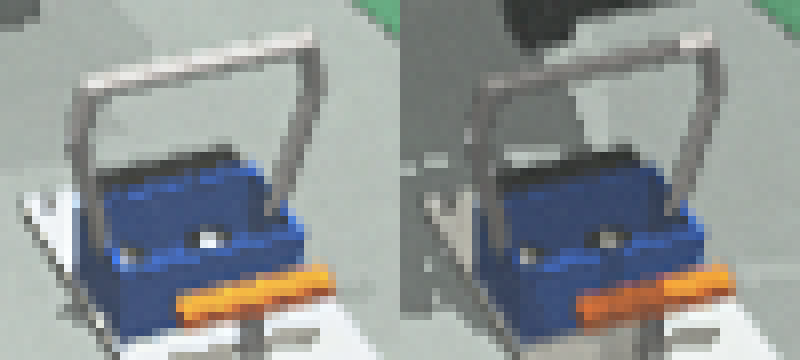

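```bash
python3 - <<'E'
from h import *
def c(s,u,v,w,h):return cv2.resize(s["image"][v:v+h,u:u+w,::-1],(400,400*h//w),interpolation=0)
s=load("scene2");a=c(s,255,125,60,75);s1=load("scene1");b=c(s1,255,125,60,75)
cv2.imwrite("pics/c2.png",np.hstack([b,a]))
f=lambda s,P:tuple(np.round(((proj(s,P)[0]-255+.5)*400/60,(proj(s,P)[1]-125+.5)*400/60)))
for x in(.47,.515,.56):print(x,f(s,(x,.048,.118)),f(s,(x,.048,.137)),f(s,(x,.048,.16)))
E
```

```text
0.47 (np.float64(114.0), np.float64(352.0)) (np.float64(115.0), np.float64(323.0)) (np.float64(116.0), np.float64(287.0))
0.515 (np.float64(143.0), np.float64(397.0)) (np.float64(144.0), np.float64(367.0)) (np.float64(146.0), np.float64(331.0))
0.56 (np.float64(174.0), np.float64(445.0)) (np.float64(176.0), np.float64(415.0)) (np.float64(178.0), np.float64(377.0))
```

View pics/c2.png

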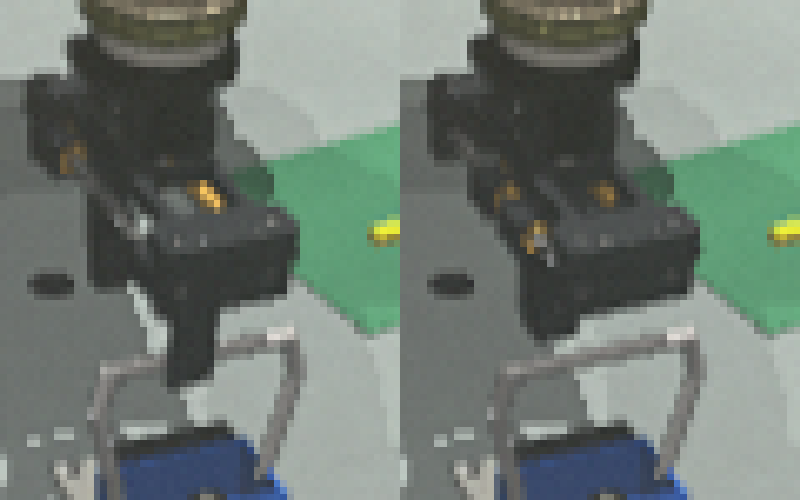

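```bash
python3 - <<'E'
from h import *
s=load("scene0");u,v,w,h=60,80,80,85
im=cv2.resize(s["image"][v:v+h,u:u+w,::-1],None,fx=7,fy=7,interpolation=0)
f=lambda P:((proj(s,P)[0]-u+.5)*7,(proj(s,P)[1]-v+.5)*7)
j=np.array([.304,-.953,0])
for sg in(-1,1):
  for dz in(0,.0376):
    P=np.array([.1595,-.5,.199+dz])+sg*.044*j
    q=f(P);print(sg,dz,np.round(q));cv2.drawMarker(im,(int(q[0]),int(q[1])),(0,0,255) if dz==0 else (0,255,255),0,10,1)
cv2.imwrite("pics/c3.png",im)
E
```

```text
-1 0 [412. 402.]
-1 0.0376 [397. 339.]
1 0 [245. 446.]
1 0.0376 [226. 381.]
```

View pics/c3.png

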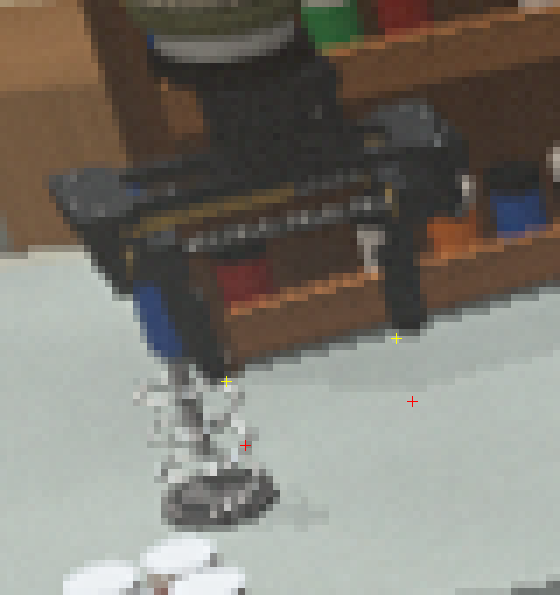

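>>> apply_moves --pt "0 0 0 0 0 0 0.5" --pt "0 0 0 0 0 0 0.5" --pt "0 0 0 0 0 0 0.5" --pt "0 0 0 0 0 0 0.5" --pt "0 0 0 0 0 0 0.5" --pt "0 0 0 0 0 0 0.5" --pt "0 0 0 0 0 0 0.5" --pt "0 0 0 0 0 0 0.5" --pt "0 0 0 0 0 0 0.5"

```text
time: 4.55
tool_pos: [0.5159, 0.0488, 0.1185]
tcp_rot: [-0.035, 1.571, 0.035]
force: [0.3, 0.3, 0.2]
width: 0.0445
```

```bash
python3 st.py
```

```text
4.55 pos [515.9  48.8 118.5] jaw ang 2.57 x axis [ 0.  0. -1.] zz 0.0 j [-0.13  0.38  1.63  0.    1.13 -0.18] F [0.3 0.3 0.2] T [-0.03 -0.13  0.04] w 44.5
```

>>> apply_moves --pt "0 0 -0.01 0 0 0 0.5" --pt "0 0 -0.01 0 0 0 0.5" --pt "0 0 -0.01 0 0 0 0.5" --pt "0 0 -0.008 0 0 0 0.5" --pt "0 0 -0.005 0 0 0 0.5" --pt "0 0 0 0 0 0 0.5"

```text
time: 5.05
tool_pos: [0.5152, 0.0489, 0.0741]
tcp_rot: [-0.035, 1.573, 0.035]
force: [-1.0, 0.1, -0.2]
width: 0.0443
```

```bash
python3 st.py;python3 look.py 3 170 180 90 80 255 120 60 75
```

```text
5.05 pos [515.2  48.9  74.1] jaw ang 2.57 x axis [-2.4e-03  3.0e-04 -1.0e+00] zz -0.0024 j [-0.13  0.43  1.68 -0.    1.03 -0.18] F [-1.   0.1 -0.2] T [-0.01 -0.07  0.01] w 44.3
```

View pics/g3.png

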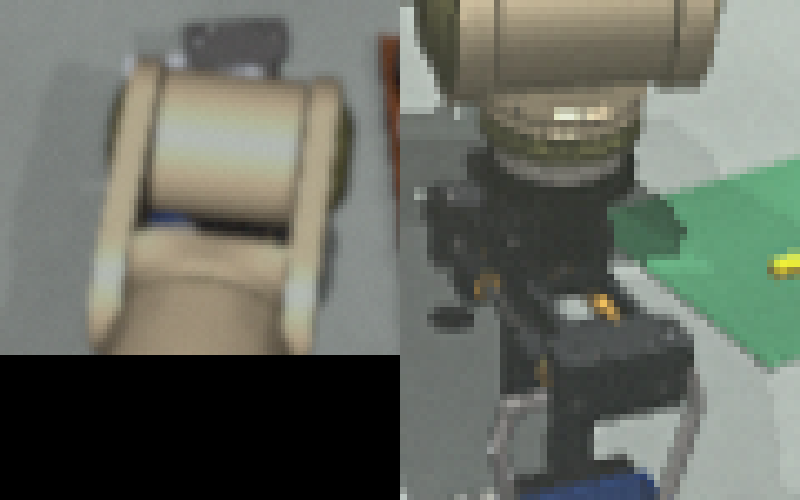

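>>> apply_moves --pt "0 0 0 0 0 0 0" --pt "0 0 0 0 0 0 0" --pt "0 0 0 0 0 0 0" --pt "0 0 0 0 0 0 0" --pt "0 0 0 0 0 0 0" --pt "0 0 0 0 0 0 0" --pt "0 0 0 0 0 0 0" --pt "0 0 0 0 0 0 0" --force 60

```text
time: 5.82
tool_pos: [0.5161, 0.0488, 0.0757]
tcp_rot: [-0.035, 1.57, 0.035]
force: [0.5, 0.1, 1.6]
width: 0.0067
```

```bash
python3 st.py
```

```text
5.82 pos [516.1  48.8  75.7] jaw ang 2.57 x axis [ 4.e-04 -1.e-04 -1.e+00] zz 0.0004 j [-0.13  0.43  1.68 -0.    1.03 -0.18] F [0.5 0.1 1.6] T [-0.08 -0.1  -0.04] w 6.7
```

>>> apply_moves --pt "0 0 0 0 0 0 0" --pt "0 0 0 0 0 0 0"

```text
time: 5.98
tool_pos: [0.516, 0.0488, 0.0756]
tcp_rot: [-0.035, 1.57, 0.035]
force: [-0.4, -0.2, 1.1]
width: 0.0069
```

```bash
python3 st.py;python3 look.py 4 170 180 90 80 255 120 60 75
```

```text
5.98 pos [516.   48.8  75.6] jaw ang 2.57 x axis [ 3.e-04 -1.e-04 -1.e+00] zz 0.0003 j [-0.13  0.43  1.68 -0.    1.03 -0.18] F [-0.4 -0.2  1.1] T [-0.11 -0.08 -0.01] w 6.9
```

View pics/g4.png

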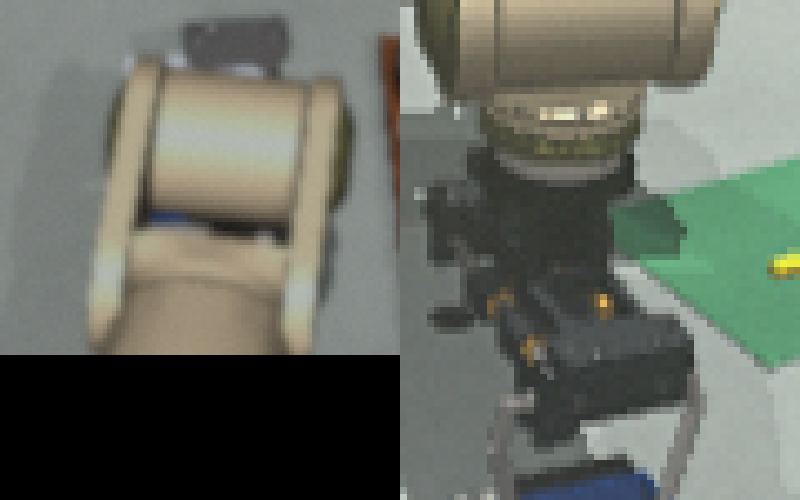

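>>> apply_moves --pt "0 0 0.006 0 0 0 0" --pt "0 0 0.012 0 0 0 0" --pt "0 0 0.016 0 0 0 0" --pt "0 0 0.016 0 0 0 0" --pt "0 0 0.016 0 0 0 0" --pt "0 0 0.016 0 0 0 0" --pt "0 0 0.012 0 0 0 0" --pt "0 0 0.006 0 0 0 0" --pt "0 0 0 0 0 0 0"

```text
time: 6.83
tool_pos: [0.5163, 0.0488, 0.1766]
tcp_rot: [-0.035, 1.569, 0.035]
force: [0.4, 0.0, -0.5]
width: 0.0066
```

```bash
python3 st.py;python3 look.py 5 150 170 120 100 250 100 80 95
```

```text
6.83 pos [516.3  48.8 176.6] jaw ang 2.57 x axis [ 1.8e-03 -3.0e-04 -1.0e+00] zz 0.0018 j [-0.13  0.32  1.55 -0.    1.27 -0.18] F [ 0.4  0.  -0.5] T [-0.04 -0.13 -0.01] w 6.6
```

View pics/g5.png

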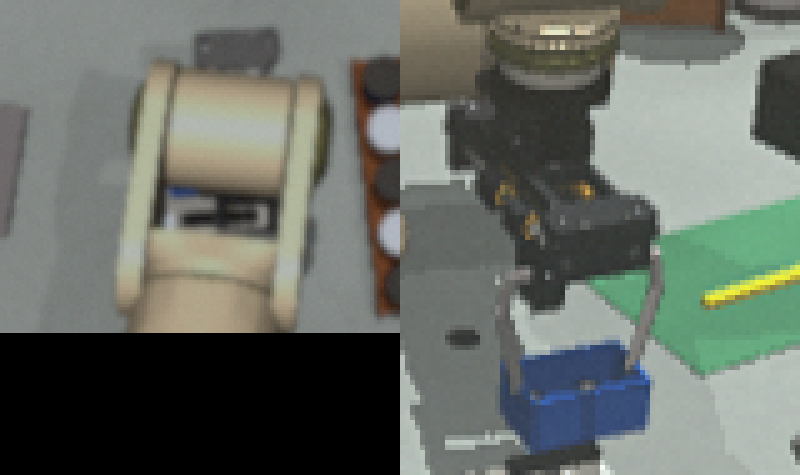

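```bash
cat > ck.py <<'E'
import sys
from h import *
from scipy.spatial.transform import Rotation as Ro
k=sys.argv[1];ox,oy,oz,yaw,roll=map(float,sys.argv[2:7]);u,v,w,h=map(int,sys.argv[7:11]);K=800//w if 800//w*h<=600 else 600//h
s=load("scene"+k)
im=cv2.resize(s["image"][v:v+h,u:u+w,::-1],None,fx=K,fy=K,interpolation=0)
R=Ro.from_euler("zx",[yaw,roll],degrees=True).as_matrix()
f=lambda P:tuple(int(round(q)) for q in ((proj(s,P)[0]-u+.5)*K,(proj(s,P)[1]-v+.5)*K))
bar=np.array([ox,oy,oz])
E=lambda a,b,c:f(bar+R@(np.array([a,b,c])/1000-[0,0,.125]))
for q in [(E(28,-45,0),E(28,45,0)),(E(28,-45,42),E(28,45,42)),(E(-28,-45,42),E(-28,45,42)),(E(28,-45,0),E(28,-45,42)),(E(28,45,0),E(28,45,42)),(E(0,-52,125),E(0,52,125))]:cv2.line(im,*q,(0,255,255),1)
cv2.imwrite(f"pics/ck{sys.argv[11]}.png",im)
E
python3 ck.py 5 .515 .080 .238 2.5 0 270 150 60 60 a
```

View pics/cka.png

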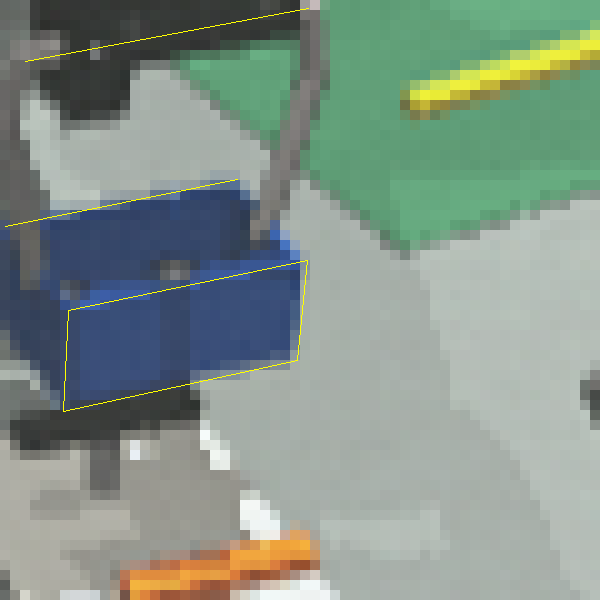

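>>> apply_moves --pt "-0.003 0.0065 0 0 0 -0.54 0" --pt "-0.0058 0.0135 0 0 0 -0.54 0" --pt "-0.0065 0.016 0 0 0 -0.54 0" --pt "-0.0065 0.016 0 0 0 -0.54 0" --pt "-0.0065 0.016 0 0 0 -0.54 0" --pt "-0.0065 0.016 0 0 0 -0.54 0" --pt "-0.0065 0.016 0 0 0 -0.54 0" --pt "-0.0065 0.016 0 0 0 -0.54 0" --pt "-0.0065 0.016 0 0 0 -0.54 0" --pt "-0.0065 0.016 0 0 0 -0.54 0"

```text
time: 7.77
tool_pos: [0.454, 0.1979, 0.1747]
tcp_rot: [0.039, 1.572, -0.04]
force: [0.1, 0.2, -0.1]
width: 0.0067
```

>>> apply_moves --pt "-0.0065 0.016 0 0 0 -0.54 0" --pt "-0.0065 0.016 0 0 0 -0.54 0" --pt "-0.0065 0.016 0 0 0 -0.54 0" --pt "-0.0065 0.016 0 0 0 -0.54 0" --pt "-0.0065 0.016 0 0 0 -0.54 0" --pt "-0.0065 0.016 0 0 0 -0.54 0" --pt "-0.0065 0.016 0 0 0 -0.54 0" --pt "-0.0065 0.016 0 0 0 -0.54 0" --pt "-0.0034 0.011 0 0 0 -0.54 0" --pt "0 0 0 0 0 -0.54 0"

```text
time: 8.6
tool_pos: [0.3983, 0.3374, 0.1747]
tcp_rot: [0.111, 1.569, -0.112]
force: [0.7, -0.7, -1.1]
width: 0.0065
```

```bash
python3 st.py;python3 look.py 6 70 130 140 150 280 80 110 110
```

```text
8.6 pos [398.3 337.4 174.7] jaw ang -8.15 x axis [-1.6e-03 -2.0e-04 -1.0e+00] zz -0.0016 j [0.48 0.33 1.54 0.   1.27 0.62] F [ 0.7 -0.7 -1.1] T [-0.04 -0.09  0.04] w 6.5
```

View pics/g6.png

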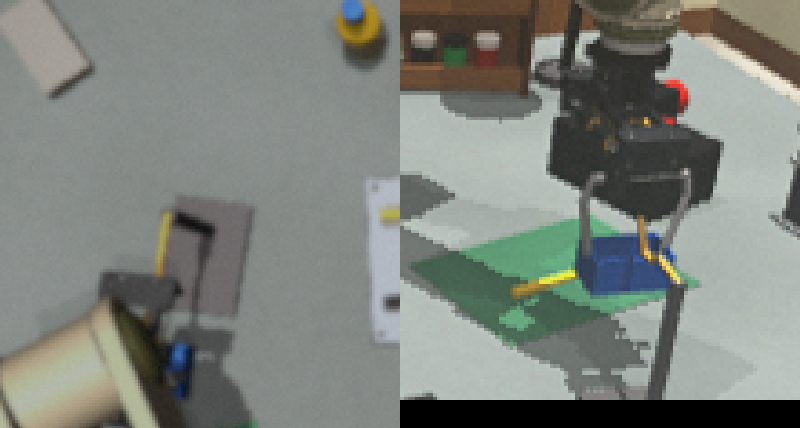

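>>> apply_moves --pt "0 -0.008 0 0 0 0 0" --pt "0 -0.008 0 0 0 0 0" --pt "0 0 0 0 0 0 0" --pt "0.006 -0.0008 0 0 0 0 0" --pt "0.012 -0.0017 0 0 0 0 0" --pt "0.012 -0.0017 0 0 0 0 0" --pt "0.012 -0.0017 0 0 0 0 0" --pt "0 0 0 0 0 0 0"

```text
time: 9.37
tool_pos: [0.4437, 0.3132, 0.1753]
tcp_rot: [0.114, 1.567, -0.114]
force: [-0.3, -0.4, -1.7]
width: 0.0066
```

```bash
python3 st.py;python3 look.py 7 70 130 140 150 310 100 70 70; python3 - <<'E'
from h import *
from rig import robot
p=robot.sense()["tool_pos"];print(p)
E
python3 ck.py 7 .4425 .347 .236 -8.15 0 310 100 70 70 b
```

```text
9.37 pos [443.7 313.2 175.3] jaw ang -8.33 x axis [ 7.e-04  0.e+00 -1.e+00] zz 0.0007 j [ 0.4   0.37  1.48 -0.    1.29  0.54] F [-0.3 -0.4 -1.7] T [-0.09 -0.04 -0.03] w 6.6
[0.44183716 0.31365751 0.17528449]
```

View pics/ckb.png

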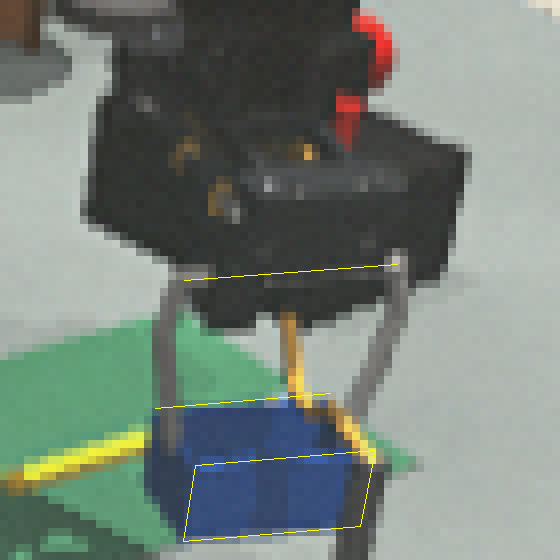

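>>> apply_moves --pt "0.01 -0.001 0 0 0 0 0" --pt "0.011 -0.0012 0 0 0 0 0" --pt "0.011 -0.0012 0 0 0 0 0" --pt "0.0056 -0.0006 0 0 0 0 0" --pt "0 0 0 0 0 0 0" --pt "0 0 -0.008 0 0 0 0" --pt "0 0 -0.01 0 0 0 0" --pt "0 0 -0.008 0 0 0 0" --pt "0 0 0 0 0 0 0"

```text
time: 10.22
tool_pos: [0.478, 0.3096, 0.1471]
tcp_rot: [0.111, 1.572, -0.114]
force: [-0.7, 0.1, -1.6]
width: 0.0071
```

```bash
python3 st.py;python3 look.py 8 70 130 140 150 310 100 70 70; 
python3 ck.py 8 .4845 .341 .209 -8.2 0 310 100 70 70 c
```

```text
10.22 pos [478.  309.6 147.1] jaw ang -8.21 x axis [-0.0038 -0.0015 -1.    ] zz -0.0035 j [ 0.37  0.46  1.43 -0.    1.26  0.51] F [-0.7  0.1 -1.6] T [-0.12 -0.09 -0.01] w 7.1
```

View pics/ckc.png

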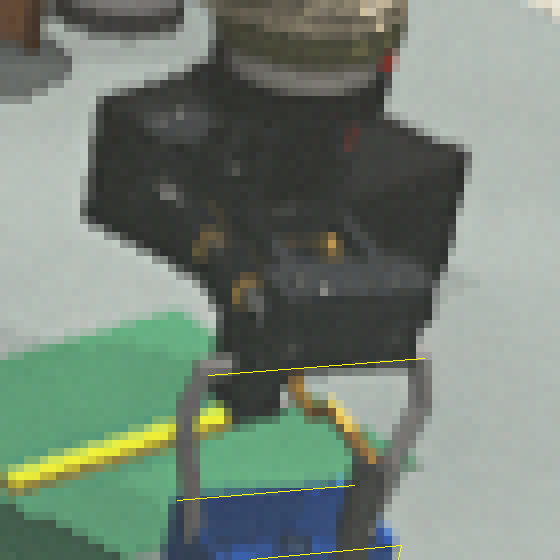

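View pics/g8.png

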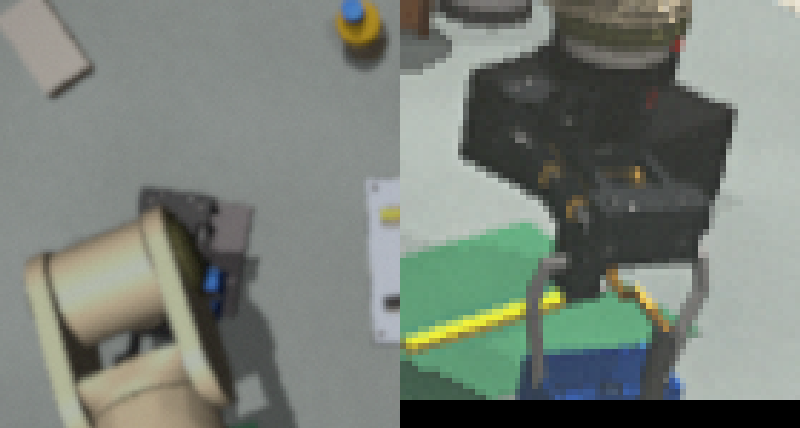

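>>> apply_moves --pt "0 0 -0.005 0 0 0 0" --pt "0 0 -0.004 0 0 0 0" --pt "0 0 -0.003 0 0 0 0" --pt "0 0 -0.001 0 0 0 0" --pt "0 0 0 0 0 0 0"

```text
time: 10.73
tool_pos: [0.4792, 0.3099, 0.1362]
tcp_rot: [0.113, 1.568, -0.113]
force: [-0.1, -0.3, -0.8]
width: 0.0068
```

```bash
python3 st.py
```

```text
10.73 pos [479.2 309.9 136.2] jaw ang -8.23 x axis [-6.e-04 -2.e-04 -1.e+00] zz -0.0005 j [0.37 0.47 1.45 0.   1.23 0.51] F [-0.1 -0.3 -0.8] T [-0.08 -0.06 -0.06] w 6.8
```

>>> apply_moves --pt "0 0 -0.001 0 0 0 0" --pt "0 0 -0.001 0 0 0 0" --pt "0 0 0 0 0 0 0"

```text
time: 10.98
tool_pos: [0.4796, 0.31, 0.1349]
tcp_rot: [0.113, 1.567, -0.113]
force: [-0.7, 0.4, 1.5]
width: 0.0066
```

```bash
python3 st.py
```

```text
10.98 pos [479.6 310.  134.9] jaw ang -8.23 x axis [ 7.e-04  2.e-04 -1.e+00] zz 0.0007 j [ 0.37  0.47  1.45 -0.    1.23  0.51] F [-0.7  0.4  1.5] T [-0.13 -0.06  0.02] w 6.6
```

```bash
python3 look.py 9 70 130 140 150 310 100 70 80; python3 ck.py 9 .4845 .341 .197 -8.2 0 310 110 70 70 d
```

```text
(no output)
```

View pics/ckd.png

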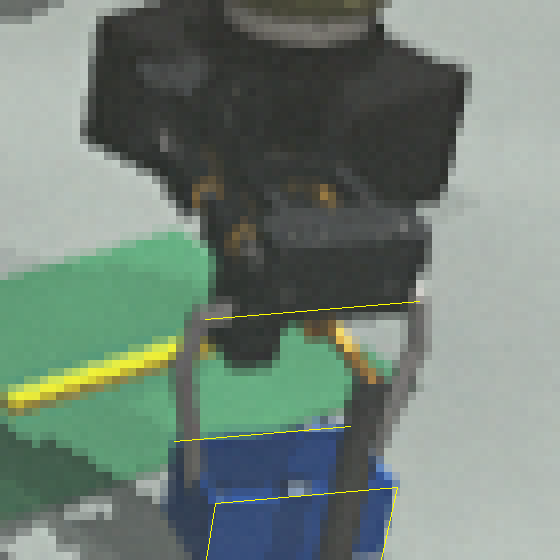

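>>> apply_moves --pt "0 0 0 0 0 0 0.1" --pt "0 0 0 0 0 0 0.15" --pt "0 0 0 0 0 0 0.25" --pt "0 0 0 0 0 0 0.35" --pt "0 0 0 0 0 0 0.45" --pt "0 0 0 0 0 0 0.5" --pt "0 0 0 0 0 0 0.5" --pt "0 0 0 0 0 0 0.5"

```text
time: 11.75
tool_pos: [0.4793, 0.3099, 0.1345]
tcp_rot: [0.113, 1.568, -0.113]
force: [0.5, 0.8, -0.3]
width: 0.044
```

```bash
python3 st.py; python3 look.py 10 70 130 140 150 310 100 70 80; python3 ck.py 10 .4845 .341 .197 -8.2 0 310 110 70 70 e
```

```text
11.75 pos [479.3 309.9 134.5] jaw ang -8.23 x axis [-0.  0. -1.] zz -0.0 j [0.37 0.47 1.45 0.   1.23 0.51] F [ 0.5  0.8 -0.3] T [-0.04 -0.06  0.  ] w 44.0
```

View pics/cke.png

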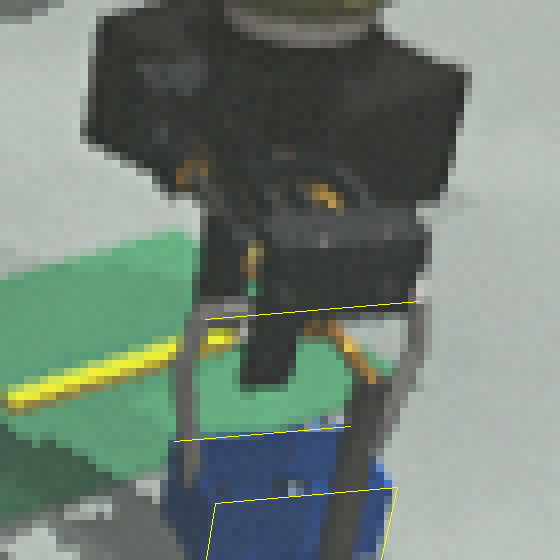

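>>> apply_moves --pt "0 0 0.008 0 0 0 0.5" --pt "0 0 0.012 0 0 0 0.5" --pt "0 0 0.015 0 0 0 0.5" --pt "0 0 0.02 0 0 0 0.5" --pt "0 0 0.025 0 0 0 0.5" --pt "0 0 0.025 0 0 0 0.5" --pt "0 0 0.01 0 0 0 0.5"

```text
time: 12.43
tool_pos: [0.4801, 0.3103, 0.2535]
tcp_rot: [0.114, 1.563, -0.111]
force: [0.0, 0.7, 0.6]
width: 0.0439
```

```bash
python3 st.py; python3 look.py 11 70 130 140 150 310 100 70 80; python3 ck.py 11 .4845 .341 .197 -8.2 0 310 110 70 80 f
```

```text
12.43 pos [480.1 310.3 253.5] jaw ang -8.22 x axis [ 0.0051  0.002  -1.    ] zz 0.0047 j [0.37 0.38 1.26 0.   1.49 0.51] F [0.  0.7 0.6] T [-0.05 -0.05 -0.02] w 43.9
```

View pics/ckf.png

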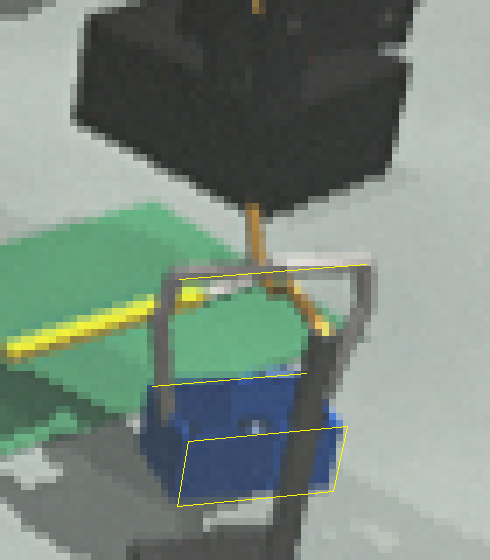

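>>> apply_moves --pt "0 -0.02 0 0 0 -4.23 0.8" --pt "0 -0.0356 0 0 0 -4.23 0.8" --pt "0 -0.0356 0 0 0 -4.23 0.8" --pt "0 -0.0356 0 0 0 -4.23 0.8" --pt "0 -0.0356 0 0 0 -4.23 0.8" --pt "0 -0.0356 0 0 0 -4.23 0.8" --pt "0 -0.0356 0 0 0 -4.23 0.8" --pt "0 -0.0356 0 0 0 -4.23 0.8" --pt "0 -0.0356 0 0 0 -4.23 0.8" --pt "0 -0.0356 0 0 0 -4.23 0.8"

```text
time: 13.37
tool_pos: [0.4784, -0.032, 0.248]
tcp_rot: [0.691, 1.46, -0.692]
force: [0.1, -0.2, 0.5]
width: 0.0708
```

>>> apply_moves --pt "0 -0.0356 -0.01 0 0 -4.23 0.8" --pt "0 -0.0356 -0.01 0 0 -4.23 0.8" --pt "0 -0.0356 -0.01 0 0 -4.23 0.8" --pt "0 -0.0356 -0.01 0 0 -4.23 0.8" --pt "0 -0.0356 -0.01 0 0 -4.23 0.8" --pt "0 -0.0356 -0.01 0 0 -4.23 0.8" --pt "0 -0.0356 -0.01 0 0 -4.23 0.8" --pt "0 -0.0356 -0.01 0 0 -4.23 0.8" --pt "0 -0.0356 -0.01 0 0 -4.23 0.8" --pt "0 -0.0356 -0.01 0 0 -4.23 0.8"

```text
time: 14.2
tool_pos: [0.4784, -0.3876, 0.1471]
tcp_rot: [1.249, 1.187, -1.249]
force: [1.0, 0.0, -0.1]
width: 0.0704
```

>>> apply_moves --pt "0.004 -0.015 -0.02 0 0 0 0.8" --pt "0 0 -0.02 0 0 0 0.8" --pt "0 0 -0.02 0 0 0 0.8" --pt "0 0 0 0 0 0 0.8"

```text
time: 14.53
tool_pos: [0.4812, -0.3994, 0.0836]
tcp_rot: [1.248, 1.195, -1.247]
force: [-0.7, -0.2, -1.1]
width: 0.0703
```

```bash
python3 st.py; python3 look.py 12 320 160 80 100 120 100 90 130; python3 - <<'E'
from h import *
s=load("scene12")
t=load("top12")
a=t["image"][160:260,70:230,::-1];b=s["image"][100:230,300:380,::-1]
cv2.imwrite("pics/hook12.png",np.hstack([cv2.resize(a,(480,300),interpolation=0),cv2.resize(b,(320,520),interpolation=0)[:300] if 0 else cv2.resize(b,(185,300),interpolation=0)]))
crop(s,"hk12.png",310,110,70,80,7)
E
```

```text
14.53 pos [ 481.2 -399.4   83.6] jaw ang -92.86 x axis [-0.0063  0.0076 -1.    ] zz -0.0073 j [-0.88  0.64  1.31 -0.    1.2   0.74] F [-0.7 -0.2 -1.1] T [0.07 0.01 0.05] w 70.3
```

View pics/g12.png

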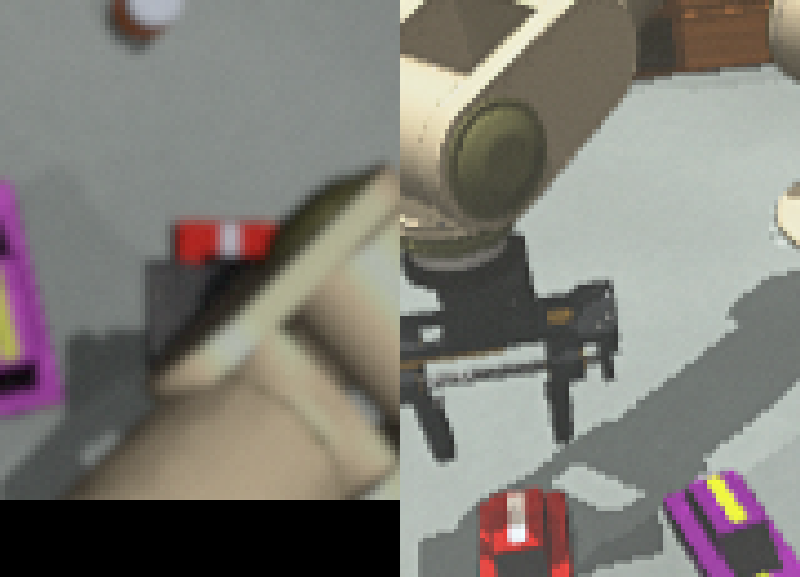

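View pics/hk12.png

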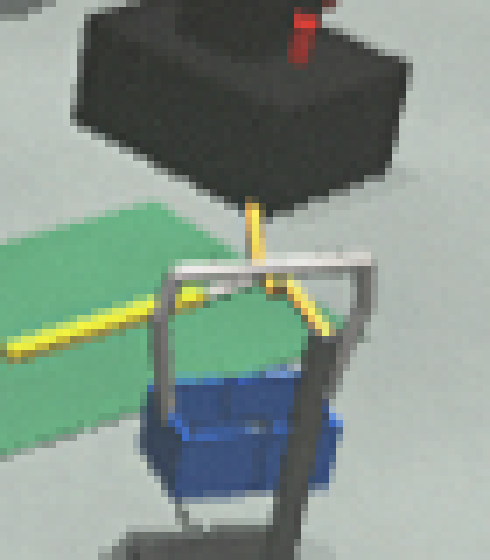

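View pics/hook12.png

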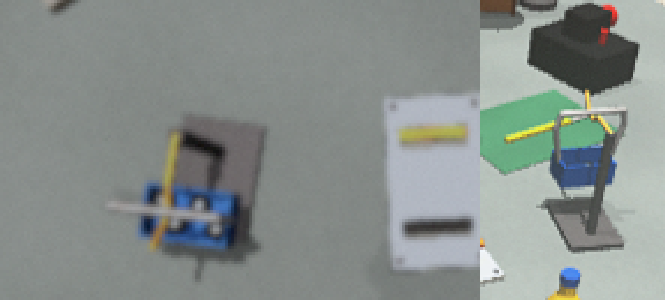

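>>> apply_moves --pt "0 0 0 0 0 0 0.8" --pt "0 0 0 0 0 0 0.8"

```text
time: 14.8
tool_pos: [0.4838, -0.4017, 0.0908]
tcp_rot: [1.245, 1.183, -1.245]
force: [0.7, 0.3, -0.4]
width: 0.0699
```

```bash
python3 st.py; python3 look.py 13 320 160 80 100 120 150 60 70; python3 - <<'E'
from h import *
from rig import robot
s=load("scene13");p=robot.sense()["tool_pos"];print(p)
a=np.radians(-92.86);j=np.array([np.cos(a),np.sin(a),0]);y=np.array([-np.sin(a),np.cos(a),0])
u,v=120,150;K=8
im=cv2.resize(s["image"][v:v+70,u:u+70,::-1],None,fx=K,fy=K,interpolation=0)
f=lambda P:tuple(int(round(q)) for q in ((proj(s,P)[0]-u+.5)*K,(proj(s,P)[1]-v+.5)*K))
for off,c in((.035,(0,0,255)),(.045,(0,255,255))):
  for sg in(-1,1):
    for q in(.035,.0525):
      cv2.line(im,f(p+[0,0,off]+sg*q*j+.009*y),f(p+[0,0,off]+sg*q*j-.009*y),c,1)
cv2.imwrite("pics/tip.png",im)
import runpy
E
```

```text
14.8 pos [ 483.8 -401.7   90.8] jaw ang -92.81 x axis [ 0.0013 -0.0016 -1.    ] zz 0.0015 j [-0.88  0.63  1.3   0.    1.21  0.74] F [ 0.7  0.3 -0.4] T [ 0.06 -0.    0.03] w 69.9
[ 0.48368621 -0.40166384  0.09061249]
```

View pics/tip.png

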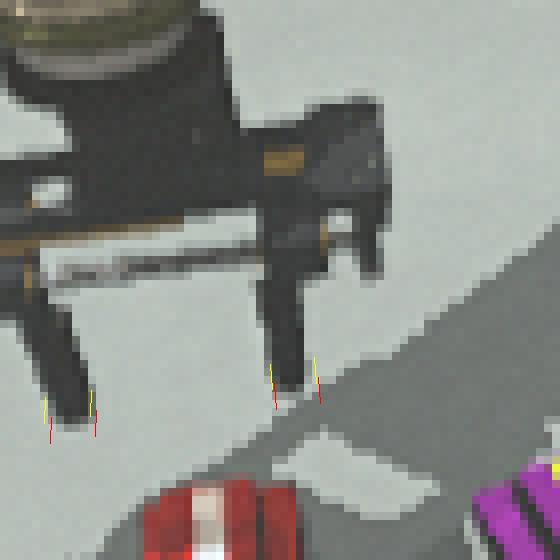

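>>> apply_moves --pt "0 0 -0.015 0 0 0 0.8" --pt "0 0 -0.02 0 0 0 0.8" --pt "0 0 -0.02 0 0 0 0.8" --pt "0 0 -0.02 0 0 0 0.8" --pt "0 0 -0.015 0 0 0 0.8" --pt "0 0 -0.01 0 0 0 0.8" --pt "0 0 -0.005 0 0 0 0.8" --pt "0 0 0 0 0 0 0.8" --pt "0 0 0 0 0 0 0.8"

```text
time: 15.65
tool_pos: [0.4837, -0.4019, -0.0146]
tcp_rot: [1.245, 1.184, -1.245]
force: [0.1, 1.1, 0.7]
width: 0.0708
```

```bash
python3 st.py; python3 look.py 14 320 160 80 100 120 170 60 70
```

```text
15.65 pos [ 483.7 -401.9  -14.6] jaw ang -92.83 x axis [ 8.e-04 -1.e-03 -1.e+00] zz 0.0009 j [-0.88  0.76  1.37  0.    1.    0.74] F [0.1 1.1 0.7] T [ 0.08 -0.    0.02] w 70.8
```

View pics/g14.png

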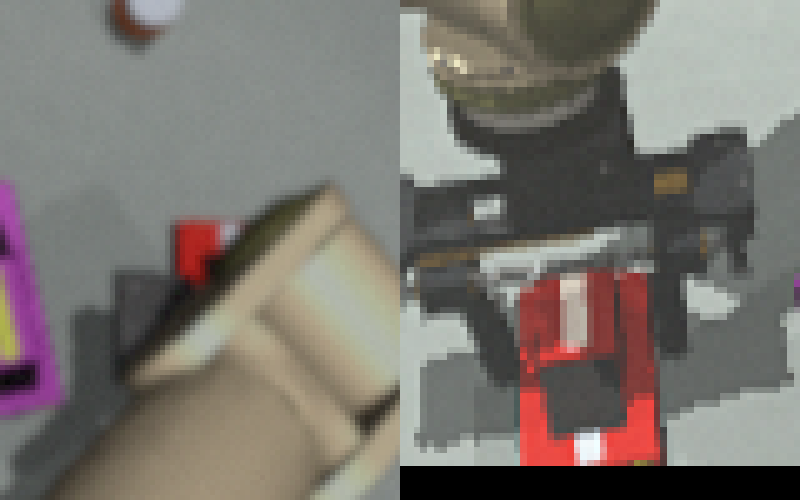

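>>> apply_moves --pt "0 0 -0.003 0 0 0 0.8" --pt "0 0 0 0 0 0 0.6" --pt "0 0 0 0 0 0 0.5" --pt "0 0 0 0 0 0 0.4" --pt "0 0 0 0 0 0 0.3" --pt "0 0 0 0 0 0 0.3" --pt "0 0 0 0 0 0 0.2" --pt "0 0 0 0 0 0 0.2" --pt "0 0 0 0 0 0 0.2" --force 30

```text
time: 16.5
tool_pos: [0.4843, -0.4025, -0.0167]
tcp_rot: [1.245, 1.182, -1.245]
force: [0.4, 0.1, 8.0]
width: 0.0398
```

```bash
python3 st.py
```

```text
16.5 pos [ 484.3 -402.5  -16.7] jaw ang -92.83 x axis [ 0.0025 -0.0027 -1.    ] zz 0.0026 j [-0.88  0.77  1.38  0.    1.    0.74] F [0.4 0.1 8. ] T [ 0.33 -0.02  0.08] w 39.8
```

>>> apply_moves --pt "0 0 0.003 0 0 0 0.2" --pt "0 0 0.006 0 0 0 0.2" --pt "0 0 0.011 0 0 0 0.2" --pt "0 0 0.015 0 0 0 0.2" --pt "0 0 0.015 0 0 0 0.2" --pt "0 0 0.01 0 0 0 0.2" --pt "0 0 0 0 0 0 0.2" --pt "0 0 0 0 0 0 0.2"

```text
time: 17.17
tool_pos: [0.4834, -0.4015, 0.0419]
tcp_rot: [1.245, 1.185, -1.245]
force: [-0.1, 0.0, -1.3]
width: 0.0396
```

```bash
python3 st.py; python3 look.py 15 320 160 80 100 120 160 60 75
```

```text
17.17 pos [ 483.4 -401.5   41.9] jaw ang -92.83 x axis [ 4.e-04 -5.e-04 -1.e+00] zz 0.0005 j [-0.88  0.69  1.34 -0.    1.11  0.74] F [-0.1  0.  -1.3] T [-0.    0.02 -0.  ] w 39.6
```

View pics/g15.png

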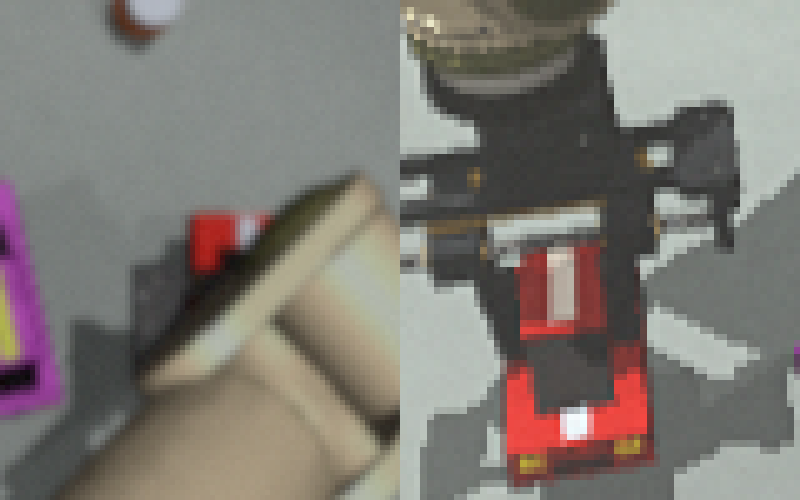

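>>> apply_moves --pt "0 0 0.01 0 0 0 0.2" --pt "0 0 0.015 0 0 0 0.2" --pt "0 0 0.015 0 0 0 0.2" --pt "0 0 0.015 0 0 0 0.2" --pt "0 0 0.015 0 0 0 0.2" --pt "0 0 0.015 0 0 0 0.2" --pt "0 0 0.01 0 0 0 0.2" --pt "0 0 0.005 0 0 0 0.2"

```text
time: 17.93
tool_pos: [0.4836, -0.4018, 0.143]
tcp_rot: [1.245, 1.184, -1.245]
force: [-0.1, -0.3, -0.9]
width: 0.0399
```

```bash
python3 st.py; python3 look.py 16 190 170 55 80 255 160 60 65; python3 - <<'E'
from h import *
from meas import fitrect
t=load("top12");im=t["image"].astype(int);R,G,B=im[...,0],im[...,1],im[...,2]
roi=np.zeros(R.shape,bool);roi[186:256,192:240]=True
wh=(roi&(R>160)&(G>160)&(B>160))
fitrect(t,np.argwhere(wh)[:,::-1],.012,"plate")
fitrect(t,np.argwhere(roi&(R-B>50))[:,::-1],.05,"orange")
r2=np.zeros(R.shape,bool);r2[225:245,200:234]=True
fitrect(t,np.argwhere(r2&(R<110))[:,::-1],.05,"black")
for nm,m in(("or",roi&(R-B>50)),("bl",r2&(R<110))):
    print(nm,plane(t,*np.argwhere(m)[:,::-1].mean(0),.05))
s=load("scene12");crop(s,"st12.png",260,165,60,65,9);crop(t,"tt12.png",190,180,60,75,8)
E
```

```text
17.93 pos [ 483.6 -401.8  143. ] jaw ang -92.82 x axis [ 0.0011 -0.0013 -1.    ] zz 0.0012 j [-0.88  0.58  1.24 -0.    1.32  0.74] F [-0.1 -0.3 -0.9] T [-0.   -0.03 -0.01] w 39.9
plate centre [519.8  88.9] size [187.8 107.9] long axis ang 1.92 n 1434
orange centre [569.1  91.6] size [67.8 13. ] long axis ang 88.66 n 88
black centre [469.2  86.6] size [67.3 12.8] long axis ang 88.64 n 99
or [0.56917875 0.09048405 0.05      ]
bl [0.46897717 0.08611193 0.05      ]
```

View pics/st12.png

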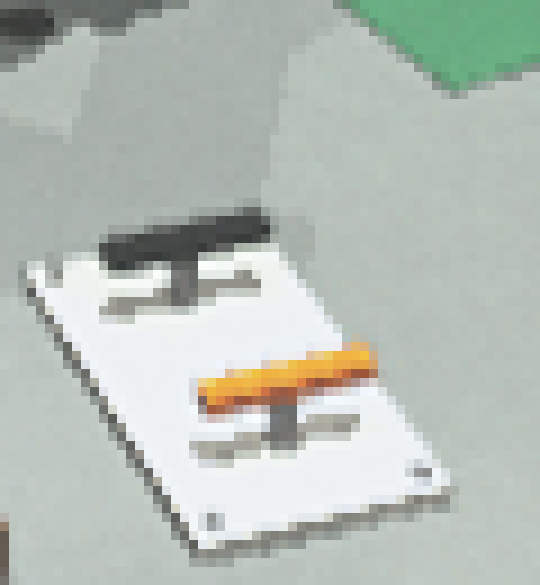

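View pics/tt12.png

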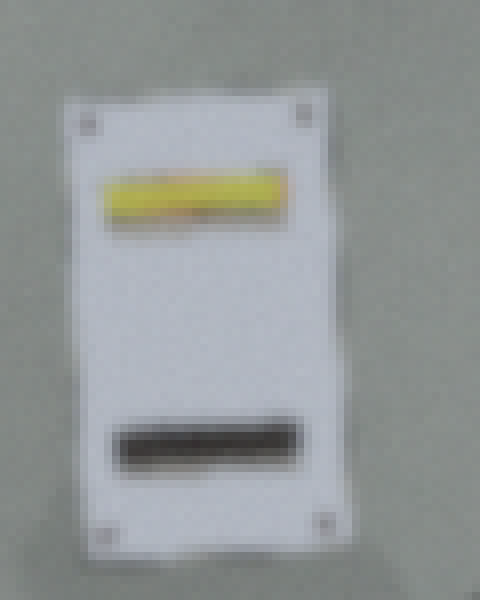

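>>> apply_moves --pt "0.0017 0.01 0 0 0 0.25 0.2" --pt "0.0017 0.02 0 0 0 0.25 0.2" --pt "0.0017 0.0285 0 0 0 0.25 0.2" --pt "0.0017 0.0285 0 0 0 0.25 0.2" --pt "0.0017 0.0285 0 0 0 0.25 0.2" --pt "0.0017 0.0285 0 0 0 0.25 0.2" --pt "0.0017 0.0285 0 0 0 0.25 0.2" --pt "0.0017 0.0285 0 0 0 0.25 0.2" --pt "0.0017 0.0285 0 0 0 0.25 0.2" --pt "0.0017 0.0285 0 0 0 0.25 0.2"

```text
time: 18.87
tool_pos: [0.4996, -0.1412, 0.1406]
tcp_rot: [1.213, 1.209, -1.214]
force: [-0.2, -0.4, -1.0]
width: 0.0397
```

>>> apply_moves --pt "0.0017 0.0285 0 0 0 0.25 0.2" --pt "0.0017 0.0285 0 0 0 0.25 0.2" --pt "0.0017 0.0285 0 0 0 0.25 0.2" --pt "0.0017 0.0285 0 0 0 0.25 0.2" --pt "0.0017 0.0285 0 0 0 0.25 0.2" --pt "0.0017 0.0285 0 0 0 0.25 0.2" --pt "0.0017 0.0285 0 0 0 0.25 0.2" --pt "0.0017 0.02 0 0 0 0.25 0.2" --pt "0.0017 0.01 0 0 0 0.25 0.2" --pt "0.0011 0.0029 0 0 0 0.2 0.2"

```text
time: 19.7
tool_pos: [0.5161, 0.0905, 0.1408]
tcp_rot: [1.18, 1.229, -1.181]
force: [1.4, 0.0, -1.6]
width: 0.0399
```

>>> apply_moves --pt "0 0 0 0 0 0 0.2" --pt "0 0 0 0 0 0 0.2"

```text
time: 19.87
tool_pos: [0.5166, 0.0881, 0.1412]
tcp_rot: [1.182, 1.227, -1.183]
force: [-0.7, -0.4, -0.6]
width: 0.0401
```

```bash
python3 st.py; python3 look.py 17 170 160 90 90 245 120 80 100
```

```text
19.87 pos [516.6  88.1 141.2] jaw ang -87.91 x axis [-6.e-04 -2.e-04 -1.e+00] zz 0.0002 j [-0.05  0.36  1.59 -0.    1.19  1.48] F [-0.7 -0.4 -0.6] T [ 0.05  0.02 -0.04] w 40.1
```

View pics/g17.png

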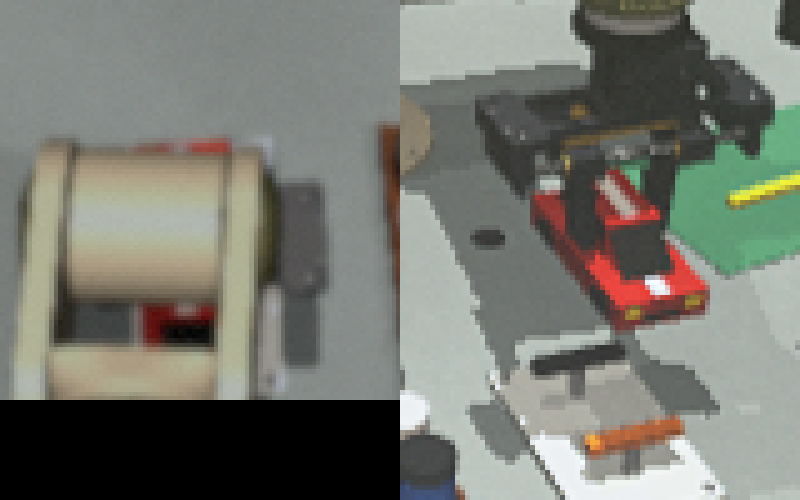

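>>> apply_moves --pt "0 0 -0.006 0 0 0 0.2" --pt "0 0 -0.012 0 0 0 0.2" --pt "0 0 -0.014 0 0 0 0.2" --pt "0 0 -0.014 0 0 0 0.2" --pt "0 0 -0.012 0 0 0 0.2" --pt "0 0 -0.01 0 0 0 0.2" --pt "0 0 -0.006 0 0 0 0.2" --pt "0 0 -0.003 0 0 0 0.2" --pt "0 0 0 0 0 0 0.2" --pt "0 0 0 0 0 0 0.2"

```text
time: 20.8
tool_pos: [0.517, 0.0888, 0.0649]
tcp_rot: [1.182, 1.226, -1.181]
force: [-0.4, -0.2, -0.4]
width: 0.0395
```

```bash
python3 st.py; python3 look.py 18 170 160 90 90 250 140 70 80
cat > cb.py <<'E'
import sys
from h import *
from scipy.spatial.transform import Rotation as Ro
k=sys.argv[1];ox,oy,oz,yaw=map(float,sys.argv[2:6])
R=Ro.from_euler("z",yaw,degrees=True).as_matrix()
out=[]
for n,(u,v,w,h) in(("scene",(262,150,60,78)),("top",(190,175,60,78))):
    s=load(n+k);K=7
    im=cv2.resize(s["image"][v:v+h,u:u+w,::-1],None,fx=K,fy=K,interpolation=0)
    f=lambda P:tuple(int(round(q)) for q in ((proj(s,P)[0]-u+.5)*K,(proj(s,P)[1]-v+.5)*K))
    E=lambda a,b,c:f(np.array([ox,oy,oz])+R@(np.array([a,b,c])/1000))
    for a,b in(((75,-33,0),(75,33,0)),((75,-33,22),(75,33,22)),((-75,-33,22),(75,-33,22)),((75,33,22),(-75,33,22)),((-75,-33,22),(-75,33,22)),((75,33,0),(75,33,22)),((75,-33,0),(75,-33,22)),((-45,-20,52),(25,-20,52)),((-45,20,52),(25,20,52)),((-45,20,52),(-45,-20,52))):
        cv2.line(im,E(*a),E(*b),(255,255,0),1)
    out.append(im)
cv2.imwrite(f"pics/cb{k}.png",cv2.resize(np.hstack(out),None,fx=.95,fy=.95))
E
python3 cb.py 18 .5193 .0885 .080 2.1
```

```text
20.8 pos [517.   88.8  64.9] jaw ang -87.88 x axis [ 7.e-04 -0.e+00 -1.e+00] zz 0.0001 j [-0.05  0.46  1.67 -0.    1.01  1.48] F [-0.4 -0.2 -0.4] T [-0.03 -0.03  0.02] w 39.5
```

View pics/cb18.png

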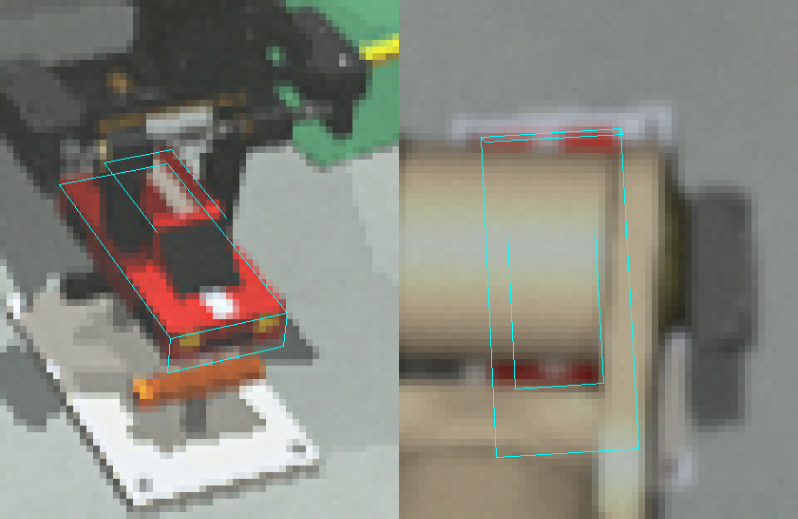

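```bash
python3 - <<'E'
from h import *
s=load("scene18");crop(s,"n18.png",268,170,45,40,16)
from scipy.spatial.transform import Rotation as Ro
R=Ro.from_euler("z",2.1,degrees=True).as_matrix();o=np.array([.5193,.0885,.082])
for a in((75,-33,0),(75,33,0),(75,-33,22),(75,33,22),(-75,-33,22)):
    q=proj(s,o+R@(np.array(a)/1000));print(a,np.round(((q[0]-268+.5)*16,(q[1]-170+.5)*16)))
E
```

```text
(75, -33, 0) [307. 569.]
(75, 33, 0) [585. 505.]
(75, -33, 22) [313. 487.]
(75, 33, 22) [594. 424.]
(-75, -33, 22) [ 46. 117.]
```

View pics/n18.png

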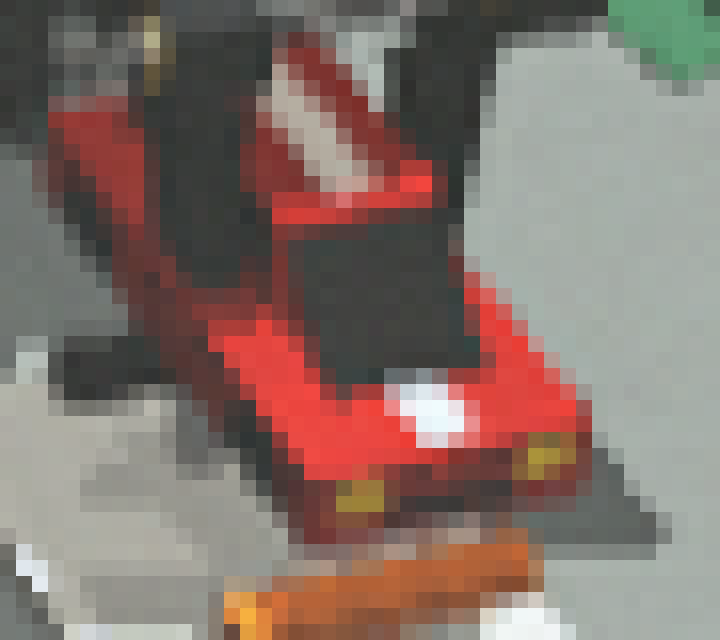

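```bash
python3 - <<'E'
from h import *
s=load("scene18")
for z in(.102,.104,.106):
    a=plane(s,268+300/16-.5,170+480/16-.5,z);b=plane(s,268+592/16-.5,170+411/16-.5,z);r=plane(s,268+48/16-.5,170+108/16-.5,z)
    m=(a+b)/2;print(z,a*1e3,b*1e3,m*1e3,"len",np.linalg.norm(a-b)*1e3,"yaw nose",np.degrees(np.arctan2(-(b-a)[0],(b-a)[1])),"rearL",r*1e3,"side",np.degrees(np.arctan2(*(a-r)[[1,0]])),np.linalg.norm(a-r)*1e3)
t=load("top18");crop(t,"nt18.png",195,185,50,60,10)
E
```

```text
0.102 [590.02549364  57.63699035 102.        ] [586.19371763 127.02522721 102.        ] [588.10960563  92.33110878 102.        ] len 69.49395601026195 yaw nose 3.1607927143968 rearL [439.16856887  55.62814094 102.        ] side 0.7629201707535557 150.87029934800125
0.104 [592.44554134  56.53418283 104.        ] [588.62450232 125.72798763 104.        ] [590.53502183  91.13108523 104.        ] len 69.29922771300573 yaw nose 3.1607927143969645 rearL [442.01133121  54.53096239 104.        ] side 0.7629201707535384 150.44754723853393
0.106 [594.86558904  55.4313753  106.        ] [591.055287   124.43074804 106.        ] [592.96043802  89.93106167 106.        ] len 69.1044994157496 yaw nose 3.1607927143967576 rearL [444.85409354  53.43378384 106.        ] side 0.7629201707535221 150.02479512906638
```

View pics/nt18.png

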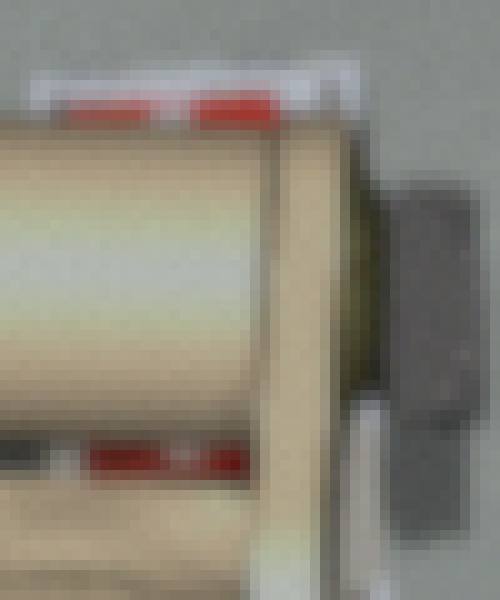

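```bash
python3 - <<'E'
from h import *
t=load("top18");s=load("scene18")
T=lambda x,y:(195+x/10-.5,185+y/10-.5)
a=plane(t,*T(60,99),.104);b=plane(t,*T(283,90),.104);print(a*1e3,b*1e3,(a+b)/2*1e3,np.linalg.norm(a-b)*1e3,np.degrees(np.arctan2(-(a-b)[0],(a-b)[1])))
S=lambda x,y:(268+x/16-.5,170+y/16-.5)
print(tri(t,T(60,99),s,S(592,411)),tri(t,T(283,90),s,S(300,480)))
# column profile of red nose in top
im=t["image"].astype(int)
for u in(203,206,216,219):print(u,[(int(im[v,u,0]-im[v,u,1])) for v in range(188,199)])
# same check at stand front plate edge
E
```

```text
[594.91643309 127.90533001 104.        ] [596.12650833  58.27627462 104.        ] [595.52147071  93.09080232 104.        ] 69.63956947610632 0.99563644493533
(array([0.59361805, 0.12550821, 0.1077211 ]), np.float64(0.004374891357494795)) (array([0.59534969, 0.05680425, 0.10610504]), np.float64(0.002917929816586183))
203 [-6, -6, -6, -5, -4, -2, 5, 32, 55, 33, 14]
206 [-5, -7, -5, -4, -4, -1, 12, 43, 62, 36, 15]
216 [-5, -7, -6, -7, -5, 3, 32, 81, 92, 49, 19]
219 [-7, -5, -6, -5, -2, 8, 43, 93, 100, 58, 23]
```

>>> apply_moves --pt "0 0 -0.003 0 0 0 0.2" --pt "0 0 -0.004 0 0 0 0.2" --pt "0 0 -0.004 0 0 0 0.2" --pt "0 0 -0.003 0 0 0 0.2" --pt "0 0 -0.002 0 0 0 0.2" --pt "0 0 -0.001 0 0 0 0.2" --pt "0 0 0 0 0 0 0.2" --pt "0 0 0 0 0 0 0.2" --pt "0 0 0 0 0 0 0.2"

```text
time: 21.65
tool_pos: [0.5169, 0.0889, 0.0477]
tcp_rot: [1.182, 1.226, -1.182]
force: [0.3, 1.2, -1.0]
width: 0.0393
```

```bash
python3 st.py; python3 look.py 19 170 160 90 90 250 140 70 80
python3 - <<'E'
from h import *
s=load("scene19");crop(s,"n19.png",262,172,50,45,15)
from scipy.spatial.transform import Rotation as Ro
R=Ro.from_euler("z",2.1,degrees=True).as_matrix();o=np.array([.5193,.0887,0])
for n,a in(("noseL bot",(75,-33,65)),("noseR bot",(75,33,65)),("deckL",(75,-33,87)),("deckR",(75,33,87)),("rearLdeck",(-75,-33,87)),("rearLbot",(-75,-33,65)),("pad orange front L top",(57,-37,50)),("pad front R top",(57,37,50)),("black L front top",(-43,-37,50))):
    q=proj(s,o+R@(np.array(a)/1000));print(n,a,np.round(((q[0]-262+.5)*15,(q[1]-172+.5)*15)))
E
```

```text
21.65 pos [516.9  88.9  47.7] jaw ang -87.88 x axis [ 3.e-04 -0.e+00 -1.e+00] zz 0.0 j [-0.05  0.48  1.68 -0.    0.98  1.48] F [ 0.3  1.2 -1. ] T [0.05 0.01 0.04] w 39.3
noseL bot (75, -33, 65) [374. 562.]
noseR bot (75, 33, 65) [633. 502.]
deckL (75, -33, 87) [380. 486.]
deckR (75, 33, 87) [641. 426.]
rearLdeck (-75, -33, 87) [132. 137.]
rearLbot (-75, -33, 65) [129. 210.]
pad orange front L top (57, -37, 50) [323. 570.]
pad front R top (57, 37, 50) [609. 504.]
black L front top (-43, -37, 50) [161. 332.]
```

View pics/n19.png

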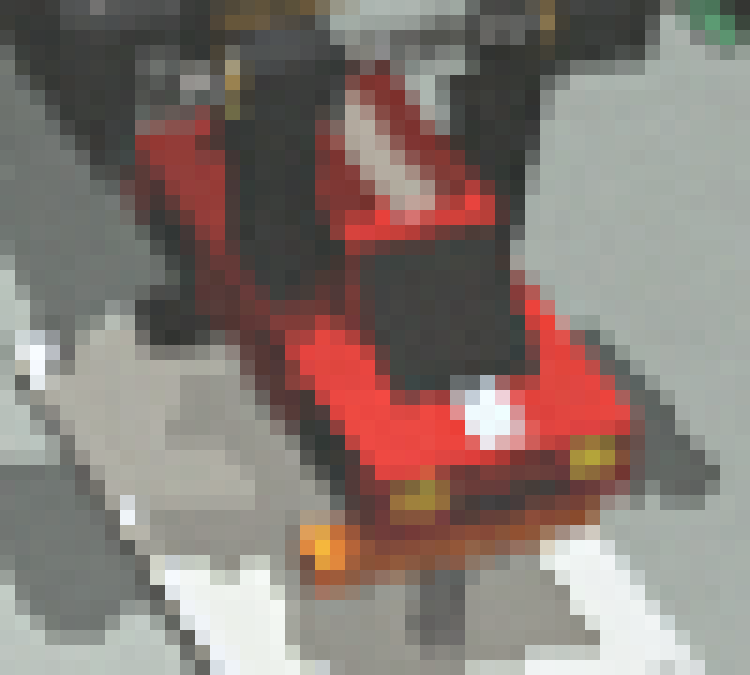

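View pics/g19.png

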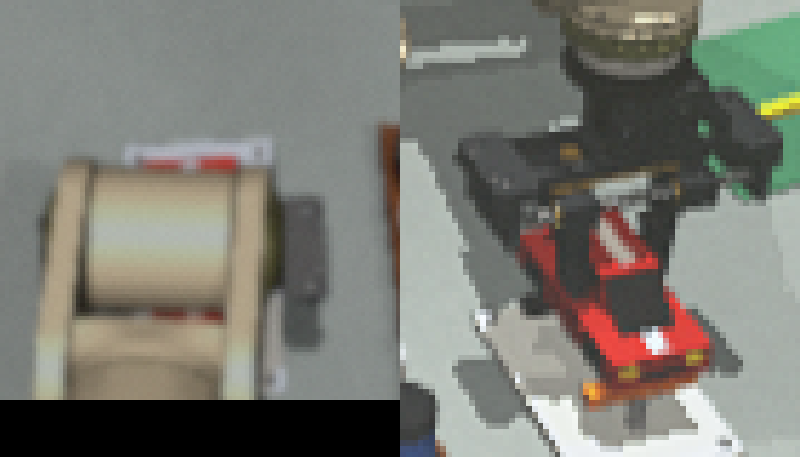

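```bash
python3 - <<'E'
from h import *
s=load("scene0");crop(s,"n0.png",130,200,40,50,14)
from scipy.spatial.transform import Rotation as Ro
R=Ro.from_euler("z",-2.8,degrees=True).as_matrix();o=np.array([.486,-.402,0])
for n,a in(("noseL bot",(75,-33,0)),("noseR bot",(75,33,0)),("deckL",(75,-33,22)),("deckR",(75,33,22)),("rearLdeck",(-75,-33,22))):
    q=proj(s,o+R@(np.array(a)/1000));print(n,a,np.round(((q[0]-130+.5)*14,(q[1]-200+.5)*14)))
E
```

```text
noseL bot (75, -33, 0) [141. 663.]
noseR bot (75, 33, 0) [432. 611.]
deckL (75, -33, 22) [123. 594.]
deckR (75, 33, 22) [417. 543.]
rearLdeck (-75, -33, 22) [122. 194.]
```

View pics/n0.png

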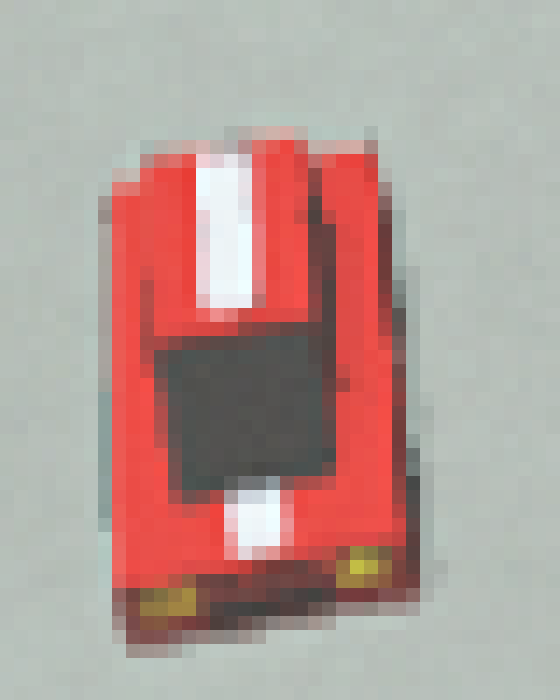

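>>> apply_moves --pt "0 0 0 0 0 0 0.2" --pt "0 0 0 0 0 0 0.2" --pt "0 0 0 0 0 0 0.2" --pt "0 0 0 0 0 0 0.2" --pt "0 0 0 0 0 0 0.2" --pt "0 0 0 0 0 0 0.2"

```text
time: 22.25
tool_pos: [0.5167, 0.0889, 0.0475]
tcp_rot: [1.182, 1.226, -1.182]
force: [-0.3, -0.1, -0.7]
width: 0.0398
```

```bash
python3 st.py; python3 - <<'E'
from rig import robot
from h import *
s=robot.snapshot("scene");pickle.dump(s,open("scene20.pkl","wb"))
cv2.imwrite("pics/f.png",cv2.resize(s["image"][90:300,120:400,::-1],None,fx=2.8,fy=2.8,interpolation=0))
E
```

```text
22.25 pos [516.7  88.9  47.5] jaw ang -87.88 x axis [-0.  0. -1.] zz -0.0 j [-0.05  0.48  1.68  0.    0.98  1.48] F [-0.3 -0.1 -0.7] T [ 0.03 -0.02 -0.01] w 39.8
```

View pics/f.png

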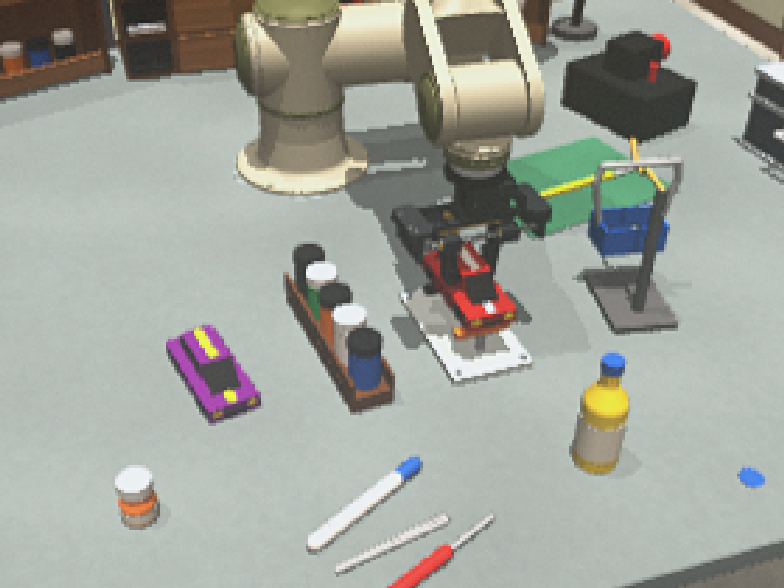

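```bash
python3 -c "
from rig import robot
print(robot.sign_off())"
```

```text
the job is handed in; nothing more can be done
None
```

The basket hangs by its bar in the dip of the hook and has been let go. The red body went over the rack and is still held above the stand's pads with its nose at the orange pad. I handed in at about 22.3 s, well inside the 61 s limit.

**What went wrong on the way:** The first grasp at the basket closed on nothing. The real fingertips sit about 43 mm higher than the reported tool position. I measured that in the scene picture and corrected for it from then on.

**Last checks:**
- **Basket:** It was hanging free and steady in the later pictures, with a lean of about 2 degrees.
- **Body position:** Its centre is at about (519, 89) mm against a measured stand centre of (519.3, 88.7) mm. Its yaw is 2.1 degrees, the same as the stand's.
- **Body height:** I put its underside about 15 mm above the pads, worked out from how far it was lifted off the table.
- **Grip and forces:** The fingers are at 39.8 mm on the 40 mm cabin with 30 N of grip. The wrist force is only the body's weight. It read 8 N upward while gripping the body, so a fingertip probably rested on the deck. This went away on lifting.
- **Other things:** The rack, purple body, bottle and loose jar look undisturbed.

**What disagreed:** In the scene view the nose shows about 2 mm higher than the calculated pose, while the rear matches. Seen across both views, the height reads about 3 mm more. Both are close to the camera's calibration error, so the gap could be 15 to 18 mm, with the nose raised by at most 1 degree. I left it as it was.

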